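Prop the airing box's lid half open on its stay

ROBOT

A 6-joint arm with a two-finger parallel gripper is mounted at the origin on the work surface. World frame = base frame: x ahead of the robot, y to its left, z up, the work surface at z = 0. Lengths are in m, angles in rad, forces in N, time in s.
With the tool pointing down it reaches from about 0.275 to 0.85 m from the base axis. Payload 5.2 kg.
Tool frame: the origin (TCP) lies midway between the tips of the shut fingers; the grasp point (between the pads) lies 19 mm behind it; z points along the fingers, y is the direction in which the jaws open and shut (so a half turn about z gives the same grasp; the last joint's range is limited). The gripper opens to 85 mm and grips with 20 to 120 N. Pads are 22 mm wide; open, the fingers measure 114 mm over their backs; the gripper's body (76 mm by 85 mm) begins 54 mm behind the grasp point. The pads swing forward as they close: fully open they stand 13 mm farther back than shut.
Start: joints at [1.095, 0.259, 1.535, -0, 1.348, -0.203], TCP at [0.148, 0.53, 0.231] pointing down, gripper open.
Joint ranges: [-3.14, 3.14], [-0.91, 2.08], [0.19, 2.58], [-1.22, 4.36], [0.22, 2.71], [-3.12, 3.12]. Speed limits (rad/s): [2.57, 2.57, 3.14, 3.14, 3.14, 3.14].

INTERFACE

Orientations are given as a rotation vector (axis times angle).
In Python, from plant import r, optics gives the robot as it stands. The module is installed in compiled form; this text tells all that it offers.
- The arm moves only by the tool drive_tool, never from a script. Its argument "moves" is a list that holds one entry, the list of rows, each a list of 7 numbers: the shift along the tool's x, y, z in mm, then the turn, a rotation vector about the tool's x, y, z in rad, then the opening, from -1 (shut) to 1 (fully open). A call has exactly 10 rows; each row shifts and turns the commanded pose from where the row before left it, along the tool's axes as they then stand; what a row does not reach is not made up. A row lasts 1/8 s, in which the tool goes at most 62.5 mm and 10.7 degrees, less where a joint would pass 70% of its speed; a pose out of reach is approached as far as the arm can. A call with a gripper value outside its range is refused whole. The fingers move at their own pace and stop on an object; "squeeze" is the grip in N (left out, the last holds). Time passes only in rows, so rows that do not move let the fingers close, or fill a call up. It gives the time, the measured TCP pose, the force and the opening at its end, in the units of the state.
- r.get_obs(): the state, without advancing time (a new reading comes with each control period).
- optics.get_image(name): name is "side" or "top"; returns the picture (400x640x3 uint8, red, green, blue); there is no depth.
- optics.camera_model(name): a dict with "intrinsics" (3x3 intrinsics, pixels), "D" ([k1, k2, p1, p2, k3] as OpenCV has them; the pictures are not rectified), "R" (3x3) and "t" (3): a world point X has camera coordinates R X + t. Camera axes: x right, y down, z forward; pixel columns grow to the right and rows downward; lengths in m; the calibration is good to about 2 mm. A picture is of the moment at which its call begins. camera_model takes no time and is no camera call.
- r.hand_in(): hands the job in, once; it reports no verdict.
Trained networks look in the newest picture that a camera, given by its name, has taken for a name from the list of things; names that differ only in an ending like _2 or _b are one class to them, and where a whole thing is asked for, a point or a joint stands for the part that bears it (a point fixed in the world has none). Each returns a list of dicts, best first, with "score" (0 to 1); they miss things now and then, are a little off and sometimes report something else, mostly with a low value. They report only what shows in the picture. A call takes as long as a camera call.
- optics.recognise(target, camera): "xy" ([column, row] in pixels, amid what is visible of it).
The state is a dict: "time_s": time; "joint_positions": joint angles; "joint_velocities": joint speeds; "tau": joint torques, N m; "eef_pos": TCP position; "tcp_rot": TCP orientation; "ft_force": force on the tool from outside, world axes, zero at the start; "moment": the same for the moment, N m; "opening": finger opening in m.
Only numpy, scipy, OpenCV 4.12 (cv2) and the standard library are available. Lean on these libraries where they do the work, as an engineer would, in place of code of your own. Each camera call takes 0.05 s, during which the arm holds its last target.

TASK

The lid of the bottle airing box has been left leaning wide open. Flip up the steel stay folded along the box's left rim until it stands upright, then bring the lid over by its tab and lower it gently until it rests on the stay's cross pin, propped half open over the drying bottles, and let go. Leave the bottles and everything else on the counter where they are.

Things in the scene. Friction and masses are not known exactly. Their poses are not given: they have to be found in the camera images.
- airbox: White plastic box, open on top, 200 (x) x 280 (y) x 90 mm high, walls 6 mm, fixed to the counter (non-slip feet). Origin: centre of its underside. Its x axis points from its front (robot side) to its hinge side, y to its left, z up; it may be yawed. Two bottles stand in its right and middle part. On the left rim, two cheeks 23 mm apart (26 mm high) carry the stay's pivot.
- lid (a joint): Hinge of the lid, rad: 0 = closed (level), 1.57 = upright, 1.745 = leaning back on its stop, where it starts and stays by its weight. Nearly free: anywhere below 1.57 it falls by itself if let go, hard enough to count as slammed unless it is within a few degrees of its rest. Resting on the upright stay's pin it reads about 0.83.
- lid_hinge (a point): Middle of the lid's hinge line, at (100, 0, 96) mm in airbox's frame; the hinge line is along airbox's y. The frame is the lid's: with the lid closed its axes are airbox's, and it turns with the lid. The lid (0.25 kg) is a panel 236 mm wide and 6 mm thick, reaching 185 mm from the hinge along its own -x, its underside on its own z = 0; its two hinge-side corners are cut away (30 x 33 mm) to clear the stay.
- lid_tab (a point): Middle of the pull tab at the middle of the lid's free edge, at (-204.7, 0, 6.8) mm in the lid's frame. The tab is 70 mm wide, 42 mm long, 10 mm thick and kicks 10 degrees up from the panel: at lid angle t it points away from the hinge at elevation t + 10 degrees (110 degrees at the start, about 57 when propped). Pinch it across its thickness, fingers pointing along it towards the hinge.
- stay (a joint): Hinge of the stay, rad: 0 = folded, lying along the left rim towards the lid's hinge; 1.57 = upright, stop at 1.60. It flips up and towards the robot. A stiff pivot: it stays where it is left (about 1 N at the grip point moves it). It starts between 0 and 0.3.
- stay_pivot (a point): Pivot of the stay, at (-12, 137, 106) mm in airbox's frame; its axis is along airbox's y. The frame turns with the stay: its x axis runs along the bar (towards airbox's +x when folded).
- stay_grip (a point): Point on the middle line of the stay's bar, 68 mm from the pivot, good for pinching. The stay is a square steel bar 12 x 12 mm, reaching 114 mm from the pivot, centred over the 6 mm left wall; folded, its underside is 10 mm above the rim.
- stay_pin (a point): Middle of the stay's cross pin, 108 mm along the bar from the pivot and 26 mm inward of the bar. The pin is 10 mm thick and reaches 43 mm from the bar's middle line towards the box's inside (airbox -y), so fingers pointing straight down along the upright bar would strike it: hold the bar with the tool tilted.
- bottle_a: Empty baby bottle, 58 mm across, 136 mm tall, standing in the box (right part). Origin under its centre. Bystander.
- bottle_b: Empty baby bottle, the same, standing in the middle of the box. Bystander.
- scoop: White plastic measuring scoop 135 mm long, 30 mm high, to the right of the box. Bystander.
- teaspoon: Stainless teaspoon 140 mm long, to the left of the box. Bystander.
- collar: Grey hard silicone bottle collar, 60 mm across, 22 mm high, to the right of the box. Bystander.
- foodbox: Closed food storage box with four snap clamps, 160 x 210 x 91 mm, at one side. Bystander.
- tin: Metal tin, 100 mm across, 120 mm tall, at the other side. Bystander.

How it is judged:
On the way:
1. the stay stands upright (over 1.40 rad) while the lid is still up clear of it (over 1.2 rad) (value of joint stay above 1.4 rad and value of joint lid above 1.2 rad), for 0.2 s.
At the end, for the whole second after the job is handed in: The stay stands upright (joint over 1.40 rad) and the lid rests still on its pin, at 0.73 to 0.93 rad (value of joint stay above 1.4 rad and value of joint lid between 0.73 and 0.93 rad and velocity of joint lid between -0.05 and 0.05 rad/s and velocity of joint stay between -0.05 and 0.05 rad/s); the robot touches nothing.
It fails at once if the lid is let fall or slammed (closing faster than 2.5 rad/s) (velocity of joint lid below -2.5 rad/s).
It fails at once if a bottle in the box is moved by more than 30 mm or tipped over (distance of any of bottle_a, bottle_b from where it was at the start of the episode above 0.03 m or angle between any of bottle_a, bottle_b's own z axis and vertical above 0.6 rad).
It fails at once if another thing on the counter is moved by more than 40 mm (distance of any of scoop, teaspoon, collar, foodbox, tin from where it was at the start of the episode above 0.04 m).
It also fails if it takes over 58 s, if anything falls off the work surface, if the arm or the gripper's body presses on something with over 40 N, if the wrist force passes 120 N, or if a joint passes its speed limit or range.

## Working session

There is one attempt and no reset: what is moved stays moved. The work goes in short steps, Python scripts to look and compute and a tool call to move; the robot and the scene stay as the last step left them, time stands still between calls to the robot, and variables do not carry over. Pictures are saved under pics/ and viewed, and the job is handed in when it is done.

Besides the shell and the picture viewer there is one more tool, called after "Call:" as name([rows], argument=value, ...), one row to a line, values as JSON. drive_tool: Moves the arm, as the interface text tells. Its arguments: {"type":"object","properties":{"moves":{"type":"array"},"squeeze":{"type":"number"}},"required":["moves"]}

```bash
mkdir -p pics; ls
python3 - <<'E'
from plant import r, optics
import cv2, numpy as np
np.set_printoptions(precision=4,suppress=True)
o=r.get_obs(); print(o)
for n in ("side","top"):
    im=optics.get_image(n); cv2.imwrite(f"pics/{n}0.png",im[:,:,::-1])
    m=optics.camera_model(n); print(n,m['intrinsics'],m['D'],m['R'],m['t'], -np.array(m['R']).T@np.array(m['t']))
    for t in ["airbox","lid","lid_tab","stay","stay_pivot","stay_grip","stay_pin","bottle_a","lid_hinge"]:
        try: print(t,[(np.round(d['xy'],1),round(d['score'],2)) for d in optics.recognise(t,n)][:3])
        except Exception as e: print(t,e)
print(r.get_obs()['time_s'])
E
```

```text
pics
{'time_s': 0.0, 'joint_positions': array([ 1.0952,  0.2593,  1.5361, -0.    ,  1.348 , -0.2028]), 'joint_velocities': array([ 0.0003, -0.0004,  0.0005, -0.0014,  0.0032, -0.0005]), 'tau': array([ -0.0001, -44.6026, -29.0569,  -0.0004,   0.0117,  -0.    ]), 'eef_pos': array([0.1479, 0.5292, 0.2305]), 'tcp_rot': array([-0.4271, -3.1118,  0.0027]), 'ft_force': array([-0.4381, -0.7143,  0.7303]), 'moment': array([0.0093, 0.0221, 0.0431]), 'opening': 0.08543647161396867}
side [[463.9998   0.     321.9528]
 [  0.     463.9998 194.8724]
 [  0.       0.       1.    ]] [0.0024 0.     0.     0.     0.    ] [[ 0.8454 -0.5341  0.0065]
 [-0.3192 -0.515  -0.7955]
 [ 0.4283  0.6704 -0.6059]] [-0.4629  0.2401  1.1102] [-0.0075 -0.8679  0.8667]
airbox [(array([330.4, 178.1]), 0.87)]
lid [(array([349.1, 143.2]), 0.88), (array([368.5, 236.3]), 0.67)]
lid_tab [(array([351.5, 146.3]), 0.56)]
stay [(array([304.5, 149.5]), 0.64), (array([351.4, 144.1]), 0.38)]
stay_pivot [(array([304.8, 148.7]), 0.66), (array([353.4, 145.9]), 0.28)]
stay_grip []
stay_pin [(array([306.6, 152.2]), 0.65)]
bottle_a [(arra
[... 304 characters left out ...]
0.0217 -0.1941]
 [ 0.1941 -0.0056 -0.981 ]] [0.0093 0.536  1.2689] [0.2796 0.0048 1.3488]
airbox [(array([302.5, 183.9]), 0.57)]
lid [(array([302.7, 146.9]), 0.93), (array([261.9, 176.6]), 0.57)]
lid_tab [(array([305.4, 144.8]), 0.6)]
stay [(array([329.2, 204.6]), 0.38)]
stay_pivot [(array([260.5, 174.9]), 0.72), (array([305. , 148.5]), 0.4), (array([164.5, 236.5]), 0.17)]
stay_grip [(array([258.3, 174. ]), 0.58), (array([303.3, 146.8]), 0.44)]
stay_pin [(array([262.4, 176.7]), 0.54)]
bottle_a [(array([328.7, 206.9]), 0.77), (array([303.1, 146.4]), 0.69), (array([301.5, 210.1]), 0.65)]
lid_hinge [(array([304.1, 149.6]), 0.98), (array([328.2, 204. ]), 0.41), (array([364.5, 211.4]), 0.28)]
1.0
```

Run:
```python
import cv2
a=cv2.imread('pics/side0.png'); cv2.imwrite('pics/side0c.png',cv2.resize(a[80:280,220:460],None,fx=3.3,fy=3,interpolation=cv2.INTER_CUBIC)[:600,:800])
b=cv2.imread('pics/top0.png'); cv2.imwrite('pics/top0c.png',cv2.resize(b[110:270,200:400],None,fx=3.75,fy=3.75,interpolation=cv2.INTER_CUBIC)[:600,:800])
```

```text
(no output)
```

View pics/side0.png

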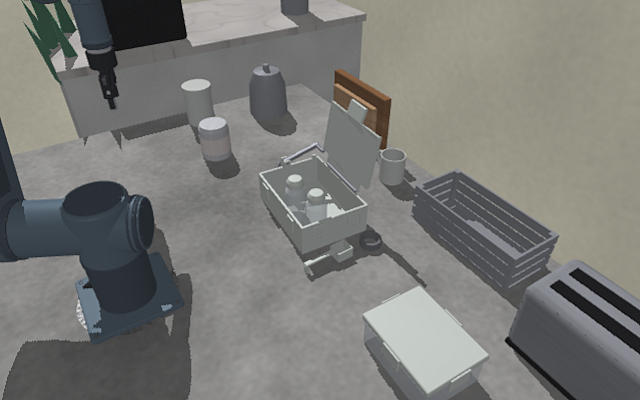

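View pics/top0.png

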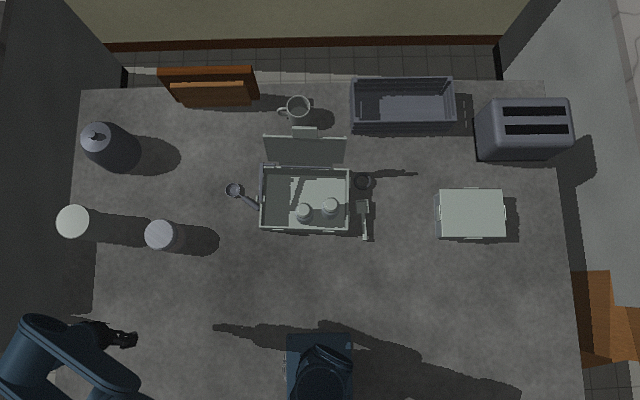

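View pics/side0c.png

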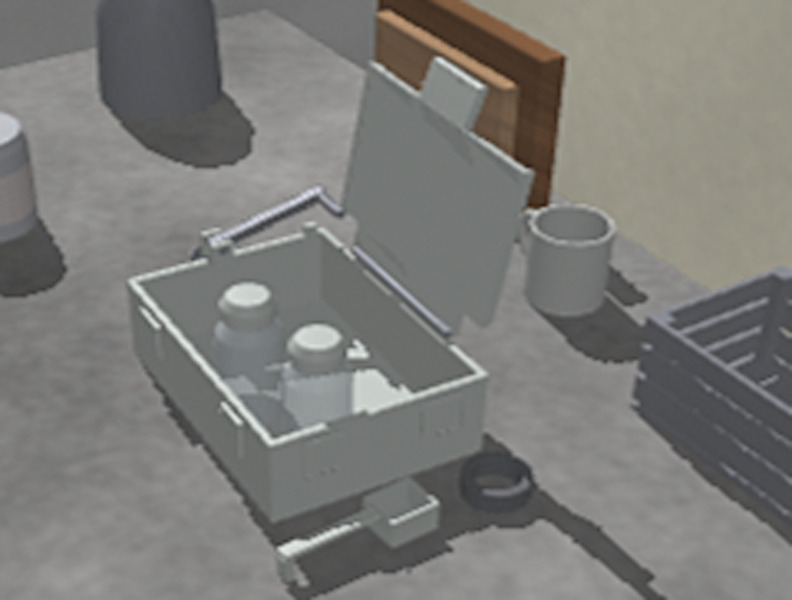

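View pics/top0c.png

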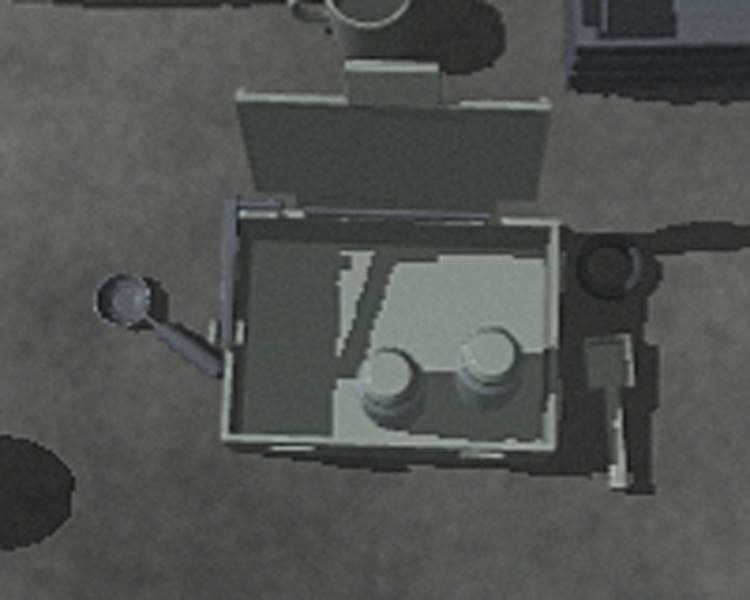

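```bash
cat > h.py <<'E'
import numpy as np, cv2
from scipy.spatial.transform import Rotation as Ro
from plant import r, optics
np.set_printoptions(precision=4,suppress=True)
CM={n:optics.camera_model(n) for n in ("side","top")}
def proj(n,P):
    m=CM[n]; rv=cv2.Rodrigues(np.array(m['R'],float))[0]
    return cv2.projectPoints(np.array(P,float).reshape(-1,1,3),rv,np.array(m['t'],float),np.array(m['intrinsics'],float),np.array(m['D'],float))[0].reshape(-1,2)
def lidp(p,t):
    x,y,z=p; return np.array([100-(-x)*np.cos(t)+z*np.sin(t), y, 96+(-x)*np.sin(t)+z*np.cos(t)])
def stayp(p,s):
    x,y,z=p; return np.array([-12+x*np.cos(s)-z*np.sin(s),137+y,106+x*np.sin(s)+z*np.cos(s)])
def w(b,p):
    c,s=np.cos(b[2]),np.sin(b[2]); p=np.asarray(p)/1000
    return np.array([b[0]+c*p[0]-s*p[1], b[1]+s*p[0]+c*p[1], p[2]])
E
cat > fit.py <<'E'
from h import *
from scipy.optimize import least_squares
S=lambda u,v:(220+u/3.3,80+v/3.0); T=lambda u,v:(200+u/3.75,110+v/3.75)
B=lambda *p:('b',p); L=lambda *p:('l',p); K=lambda *p:('s',p)
obs=[("top",T(222,441),B(-100,140,90)),("top",T(548,449),B(-100,-140,90)),("top",T(560,222),B(100,-140,90)),
("top",T(237,92),L(-185,118,3)),("top",T(551,100),L(-185,-118,3)),
("side",S(131,284),B(-100,140,90)),("side",S(272,445),B(-100,-140,90)),("side",S(485,377),B(100,-140,90)),("side",S(275,517),B(-100,-140,0)),
("side",S(371,64),L(-185,118,3)),("side",S(531,175),L(-185,-118,3)),("side",S(318,190),K(114,0,6)),("side",S(341,213),K(108,-43,0)),("top",T(285,205),K(108,-43,0))]
def P(q):
    out=[]
    for n,_,(k,p) in obs:
        out.append(w(q,p if k=='b' else lidp(p,1.745) if k=='l' else stayp(p,q[3])))
    return out
def f(q):
    X=P(q); return np.concatenate([proj(o[0],X[i])[0]-o[1] for i,o in enumerate(obs)])
s=least_squares(f,[0.5,0.03,0,0.15],loss='soft_l1')
print(s.x); print(np.round(s.fun.reshape(-1,2),1))
q=s.x
for nm,p in [("pivot",stayp((0,0,0),q[3])),("grip",stayp((68,0,0),q[3])),("pin",stayp((108,-26,0),q[3])),("hinge",(100,0,96)),("tab",lidp((-204.7,0,6.8),1.745)),("tab.83",lidp((-204.7,0,6.8),.83))]: print(nm,w(q,p))
E
python3 fit.py
```

```text
[ 0.5307  0.0312 -0.0542  0.2643]
[[-0.3 -0.6]
 [ 2.   0.2]
 [-0.2 -1. ]
 [-0.6  0.9]
 [ 0.1  1.3]
 [-1.1 -1. ]
 [-0.1  0.9]
 [ 1.6 -0.2]
 [-0.3  2.6]
 [ 0.5 -0.4]
 [-0.5 -0.5]
 [ 1.5 -0.9]
 [ 0.2  0.5]
 [-0.7 -0.2]]
pivot [0.5261 0.1686 0.106 ]
grip [0.5917 0.165  0.1238]
pin [0.6288 0.137  0.1342]
hinge [0.6305 0.0257 0.096 ]
tab [0.6727 0.0235 0.2964]
tab.83 [0.4976 0.033  0.2516]
```

```bash
cat >> h.py <<'E'
Q=np.array([0.5307,0.0312,-0.0542,0.2643])
ax=np.array([np.cos(Q[2]),np.sin(Q[2]),0]); ay=np.array([-np.sin(Q[2]),np.cos(Q[2]),0]); az=np.array([0,0,1.])
def dirv(e): # direction in airbox x-z plane, angle e from +x toward +z (rad)
    return np.cos(e)*ax+np.sin(e)*az
def Rstay(e): z=dirv(e); y=ay; return np.column_stack([np.cross(y,z),y,z])
def Rtab(e,sg=1): z=dirv(e); x=sg*ay; return np.column_stack([x,np.cross(z,x),z])
def cur():
    o=r.get_obs(); return o['eef_pos'],Ro.from_rotvec(o['tcp_rot']).as_matrix()
def plan(wps,start=None,grip=1):
    """wps: list of (pos,R,n). prints rounded rows"""
    p,R=start if start else cur(); p=np.array(p);R=np.array(R)
    rows=[]
    for (tp,tR,n) in wps:
        for k in range(n):
            m=n-k
            rv=(Ro.from_matrix(R.T@tR)).as_rotvec()/m
            dp=R.T@(np.array(tp)-p)/m*1000
            dp=np.round(dp,0); rv=np.round(rv,3)
            rows.append([*dp,*rv,grip])
            p=p+R@dp/1000; R=R@Ro.from_rotvec(rv).as_matrix()
    for i in range(0,len(rows),10):
        print("[["+",".join("["+",".join(f"{v:g}" for v in (np.array(q)+0.0))+"]" for q in rows[i:i+10])+"]]")
    print("max mm",max(np.linalg.norm(q[:3]) for q in rows),"max deg",max(np.degrees(np.linalg.norm(q[3:6])) for q in rows))
    return p,R
E
python3 - <<'E'
from h import *
d=np.radians(-70); G=w(Q,stayp((66,0,0),Q[3]))
t=G+0.016*dirv(d); pre=t-0.10*dirv(d)
print(t,pre,[a for a in cur()])
plan([(pre,Rstay(d),20)])
# overlay check
for n in("side","top"):
    im=cv2.imread(f'pics/{n}0.png')
    im=cv2.resize(im,None,fx=4,fy=4,interpolation=cv2.INTER_CUBIC)
    def ln(ps,c):
        q=np.round(proj(n,[w(Q,p) for p in ps])*4+1.5).astype(int)
        cv2.polylines(im,[q.reshape(-1,1,2)],False,c,1)
    for z in(0,90): ln([(-100,-140,z),(100,-140,z),(100,140,z),(-100,140,z),(-100,-140,z)],(0,0,255))
    ln([lidp(a,1.745) for a in((0,-88,0),(-185,-118,0),(-185,118,0),(0,88,0))],(0,255,0))
    ln([lidp(a,1.745) for a in((-184,-35,0),(-204.7-20.7,-35,10),(-225.4,35,10),(-184,35,0))],(0,255,0))
    ln([stayp(a,Q[3]) for a in((0,0,0),(108,0,0),(108,-43,0))],(255,0,0))
    c=proj(n,w(Q,(20,0,100)))[0]*4; x,y=int(c[0]),int(c[1])
    cv2.imwrite(f'pics/ov_{n}.png',im[max(0,y-300):y+300,x-400:x+400])
E
```

```text
[0.5952 0.1649 0.1082] [0.5611 0.1668 0.2022] [array([0.1482, 0.5297, 0.2313]), array([[-0.963 ,  0.2694,  0.    ],
       [ 0.2694,  0.963 , -0.    ],
       [-0.    , -0.    , -1.    ]])]
[[[-25,-12,1,-0.002,-0.017,-0.011,1],[-25,-12,2,-0.002,-0.017,-0.011,1],[-24,-12,2,-0.002,-0.017,-0.011,1],[-24,-13,3,-0.002,-0.017,-0.011,1],[-24,-13,3,-0.002,-0.017,-0.011,1],[-24,-13,3,-0.002,-0.018,-0.011,1],[-24,-14,4,-0.002,-0.017,-0.011,1],[-23,-14,4,-0.002,-0.018,-0.011,1],[-23,-14,5,-0.002,-0.017,-0.011,1],[-23,-14,5,-0.002,-0.018,-0.011,1]]]
[[[-23,-15,5,-0.002,-0.017,-0.011,1],[-22,-15,6,-0.002,-0.018,-0.011,1],[-22,-15,6,-0.002,-0.017,-0.011,1],[-22,-15,6,-0.002,-0.018,-0.011,1],[-22,-16,7,-0.002,-0.017,-0.01,1],[-21,-16,7,-0.002,-0.018,-0.011,1],[-21,-16,8,-0.001,-0.017,-0.01,1],[-21,-16,8,-0.002,-0.018,-0.011,1],[-21,-17,8,-0.001,-0.017,-0.01,1],[-20,-17,8,-0.002,-0.018,-0.011,1]]]
max mm 28.178005607210743 max deg 1.2140758012394748
```

View pics/ov_side.png

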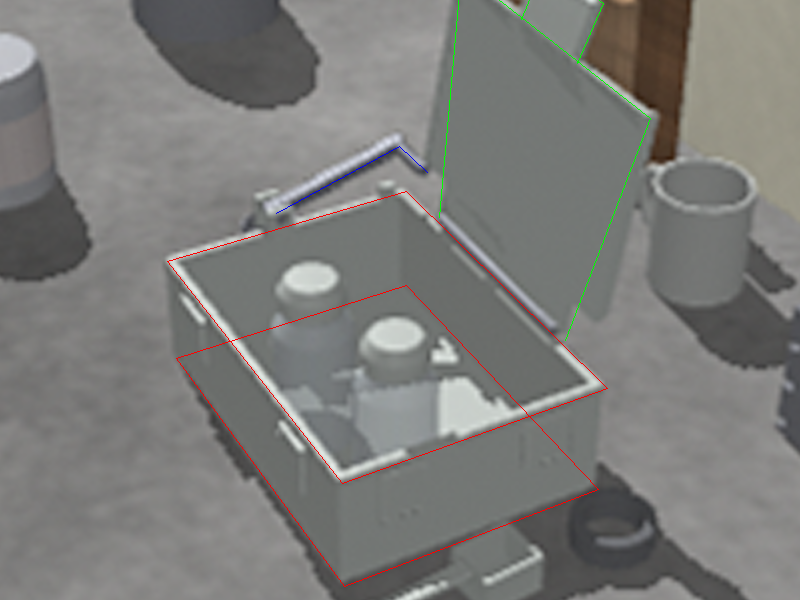

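View pics/ov_top.png

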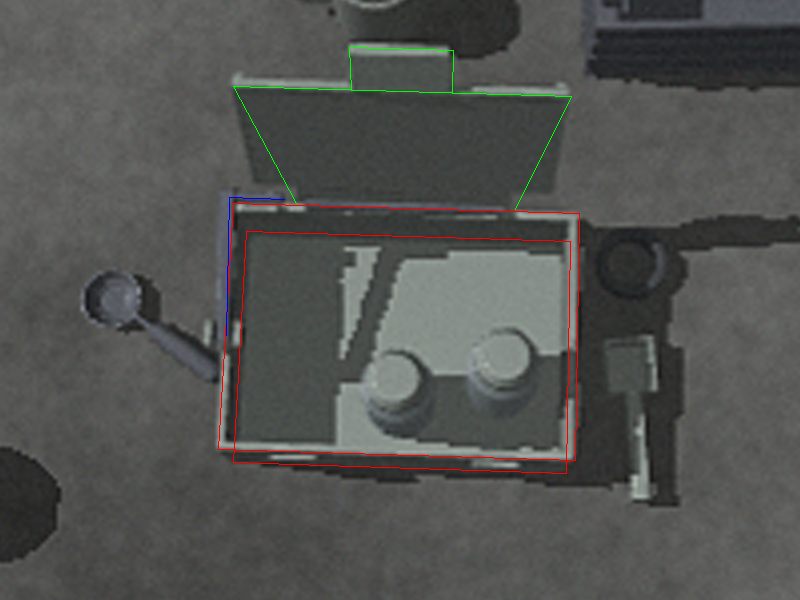

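Call:
drive_tool([
  [[-25,-12,1,-0.002,-0.017,-0.011,1],[-25,-12,2,-0.002,-0.017,-0.011,1],[-24,-12,2,-0.002,-0.017,-0.011,1],[-24,-13,3,-0.002,-0.017,-0.011,1],[-24,-13,3,-0.002,-0.017,-0.011,1],[-24,-13,3,-0.002,-0.018,-0.011,1],[-24,-14,4,-0.002,-0.017,-0.011,1],[-23,-14,4,-0.002,-0.018,-0.011,1],[-23,-14,5,-0.002,-0.017,-0.011,1],[-23,-14,5,-0.002,-0.018,-0.011,1]],
], squeeze=25)

```text
time_s: 2.25
eef_pos: [0.3551, 0.348, 0.2168]
tcp_rot: [0.24, 2.957, -0.005]
ft_force: [-0.7, 0.4, 0.2]
opening: 0.0855
```

Call:
drive_tool([
  [[-23,-15,5,-0.002,-0.017,-0.011,1],[-22,-15,6,-0.002,-0.018,-0.011,1],[-22,-15,6,-0.002,-0.017,-0.011,1],[-22,-15,6,-0.002,-0.018,-0.011,1],[-22,-16,7,-0.002,-0.017,-0.01,1],[-21,-16,7,-0.002,-0.018,-0.011,1],[-21,-16,8,-0.001,-0.017,-0.01,1],[-21,-16,8,-0.002,-0.018,-0.011,1],[-21,-17,8,-0.001,-0.017,-0.01,1],[-20,-17,8,-0.002,-0.018,-0.011,1]],
])

```text
time_s: 3.5
eef_pos: [0.5618, 0.1656, 0.2023]
tcp_rot: [0.075, 2.791, -0.013]
ft_force: [-0.4, 0.4, -0.1]
opening: 0.0854
```

```bash
sed -i 's/Q=np.array(\[0.5307,0.0312/Q=np.array([0.5307,0.0337/' h.py
python3 - <<'E'
from h import *
print(r.get_obs()['time_s'],*cur())
d=np.radians(-70); G=w(Q,stayp((66,0,0),Q[3]))+[0,0,0.001]
t=G+0.016*dirv(d); print(t)
plan([(t,Rstay(d),8)])
for n in("side","top"):
    im=optics.get_image(n)[:,:,::-1].copy()
    c=proj(n,w(Q,(20,60,130)))[0]; x,y=int(c[0]),int(c[1])
    im=im[y-60:y+60,x-80:x+80]
    cv2.imwrite(f'pics/a_{n}.png',cv2.resize(im,None,fx=5,fy=5,interpolation=cv2.INTER_CUBIC))
E
```

```text
3.5 [0.5618 0.1656 0.2023] [[-0.938   0.0535  0.3426]
 [ 0.0504  0.9986 -0.0182]
 [-0.343   0.0002 -0.9393]]
[0.5952 0.1674 0.1092]
[[[0,0,12,0,0,0,1],[0,1,12,0,0,0,1],[0,0,12,0,0,0,1],[0,1,13,0,0,0,1],[0,0,12,0,0,0,1],[0,1,13,0,0,0,1],[0,0,12,0,0.001,0,1],[1,1,13,0,0,0.001,1]]]
max mm 13.076696830622021 max deg 0.057295779513082325
```

View pics/a_side.png

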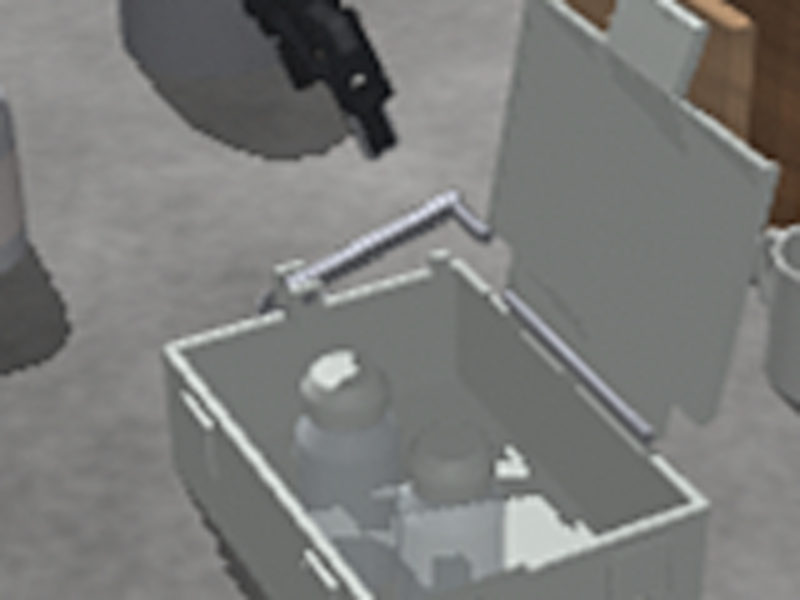

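View pics/a_top.png

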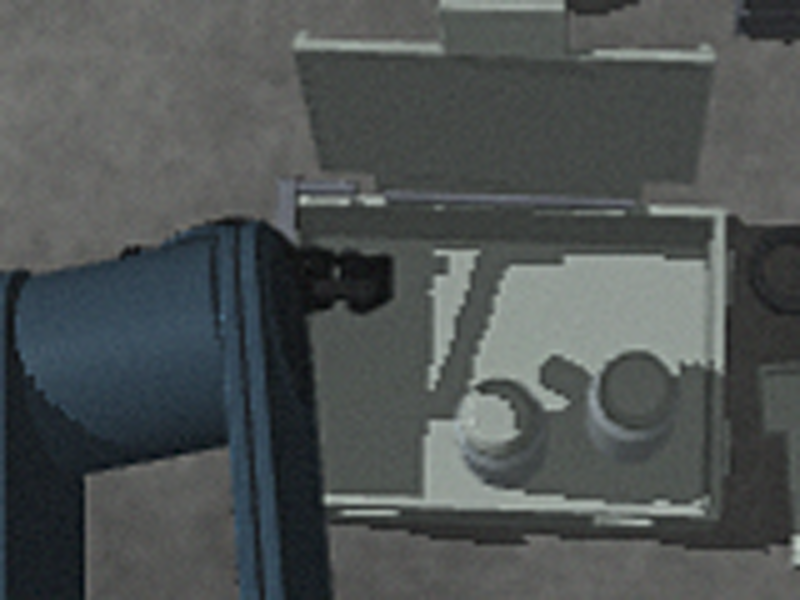

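The gripper hangs above the bar, fingertip at crop (378,155) in the side view. The bar runs from (290,275) to (455,200), and the lid and bottles haven't moved. Going down to the bar.

Call:
drive_tool([
  [[0,0,12,0,0,0,1],[0,1,12,0,0,0,1],[0,0,12,0,0,0,1],[0,1,13,0,0,0,1],[0,0,12,0,0,0,1],[0,1,13,0,0,0,1],[0,0,12,0,0.001,0,1],[1,1,13,0,0,0.001,1],[0,0,0,0,0,0,0.2],[0,0,0,0,0,0,0.2]],
])

```text
time_s: 4.85
eef_pos: [0.5944, 0.1686, 0.109]
tcp_rot: [0.077, 2.792, -0.013]
ft_force: [0.9, 0.5, -0.2]
opening: 0.0522
```

Run:
```python
from h import *
print(r.get_obs()['time_s'],*cur())
for n in("side","top"):
    im=optics.get_image(n)[:,:,::-1].copy()
    c=proj(n,w(Q,(50,90,130)))[0]; x,y=int(c[0]),int(c[1])
    im=im[y-50:y+50,x-65:x+65]
    cv2.imwrite(f'pics/b_{n}.png',cv2.resize(im,None,fx=6,fy=6,interpolation=cv2.INTER_CUBIC))
```

```text
4.85 [0.5944 0.1686 0.109 ] [[-0.9384  0.0547  0.3412]
 [ 0.0516  0.9985 -0.0181]
 [-0.3417  0.0007 -0.9398]]
```

View pics/b_side.png

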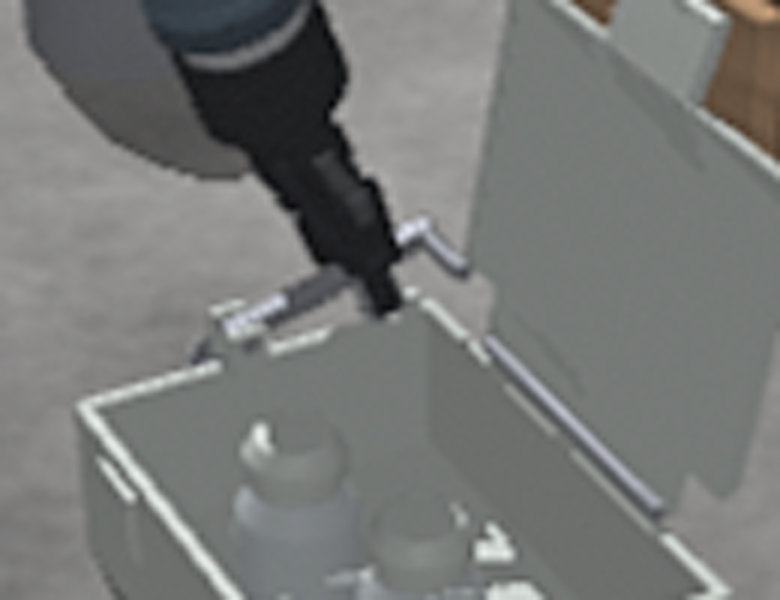

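View pics/b_top.png

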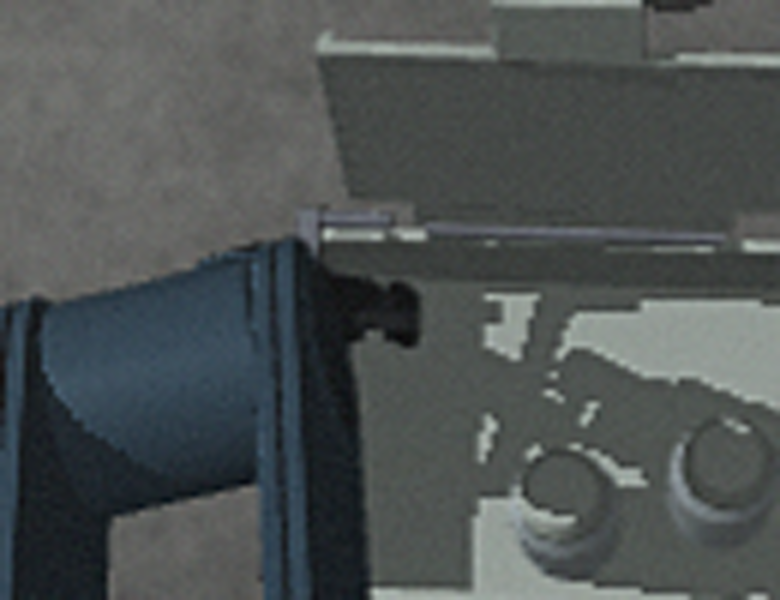

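Seen in the side view, the inner finger is just past the bar at crop (380,290). The bar lies between the fingers, and the pin at (465,265) is free. Closing.

Call:
drive_tool([
  [[0,0,0,0,0,0,-0.2],[0,0,0,0,0,0,-0.4],[0,0,0,0,0,0,-0.6],[0,0,0,0,0,0,-0.8],[0,0,0,0,0,0,-1],[0,0,0,0,0,0,-1],[0,0,0,0,0,0,-1],[0,0,0,0,0,0,-1],[0,0,0,0,0,0,-1],[0,0,0,0,0,0,-1]],
], squeeze=25)

```text
time_s: 6.2
eef_pos: [0.5943, 0.1683, 0.1089]
tcp_rot: [0.077, 2.792, -0.013]
ft_force: [1.0, -4.8, 0.8]
opening: 0.0111
```

Run:
```python
from h import *
o=r.get_obs();print(o['time_s'],*cur(),o['moment'])
for n in("side",):
    im=optics.get_image(n)[:,:,::-1].copy()
    c=proj(n,w(Q,(50,90,130)))[0]; x,y=int(c[0]),int(c[1])
    im=im[y-50:y+50,x-65:x+65]
    cv2.imwrite(f'pics/c_{n}.png',cv2.resize(im,None,fx=6,fy=6,interpolation=cv2.INTER_CUBIC))
# arc plan
p0,R0=cur()
piv=w(Q,stayp((0,0,0),0))
g=p0-0.016*R0[:,2]
rel=g-piv; a0=np.arctan2(rel@az,rel@ax); rad=np.hypot(rel@az,rel@ax); lat=rel@ay
print("a0",a0,"rad",rad,"lat",lat)
wps=[]
N=30
for k in range(1,N+1):
    s=a0+(1.575-a0)*k/N; e=np.radians(-70+40*k/N)
    gp=piv+rad*dirv(s)+lat*ay
    wps.append((gp+0.016*dirv(e),Rstay(e),1))
plan(wps,grip=-1)
```

```text
6.2 [0.5943 0.1683 0.1089] [[-0.9384  0.0548  0.341 ]
 [ 0.0516  0.9985 -0.0184]
 [-0.3415  0.0003 -0.9399]] [-0.7796  0.2053 -0.271 ]
a0 0.2787777510630259 rad 0.06525126800581227 lat 0.0008353857200304935
[[[-1,0,-3,0,-0.024,-0.001,-1],[0,0,-3,0,-0.023,0,-1],[0,0,-2,0,-0.023,0,-1],[-1,0,-3,0,-0.024,0,-1],[0,0,-3,0,-0.023,0,-1],[0,0,-3,0,-0.023,0,-1],[0,0,-3,0,-0.023,0,-1],[-1,0,-3,0,-0.024,0,-1],[0,0,-2,0,-0.023,0,-1],[0,0,-3,0,-0.023,0,-1]]]
[[[0,0,-3,0,-0.024,0,-1],[1,0,-3,0,-0.023,0,-1],[0,0,-3,0,-0.023,0,-1],[0,0,-2,0,-0.023,0,-1],[0,0,-3,0,-0.024,0,-1],[1,0,-3,0,-0.023,0,-1],[0,0,-2,0,-0.023,0,-1],[0,0,-3,0,-0.023,0,-1],[1,0,-3,0,-0.024,0,-1],[0,0,-3,0,-0.023,0,-1]]]
[[[1,0,-2,0,-0.023,0,-1],[1,0,-3,0,-0.024,0,-1],[0,0,-2,0,-0.023,0,-1],[1,0,-3,0,-0.023,0,-1],[1,0,-3,0,-0.023,0,-1],[1,0,-2,0,-0.024,0,-1],[1,0,-3,0,-0.023,0,-1],[1,0,-2,0,-0.023,0,-1],[1,0,-3,0,-0.023,0,-1],[1,0,-2,0,-0.024,0,-1]]]
max mm 3.1622776601683795 max deg 1.376291852753905
```

View pics/c_side.png

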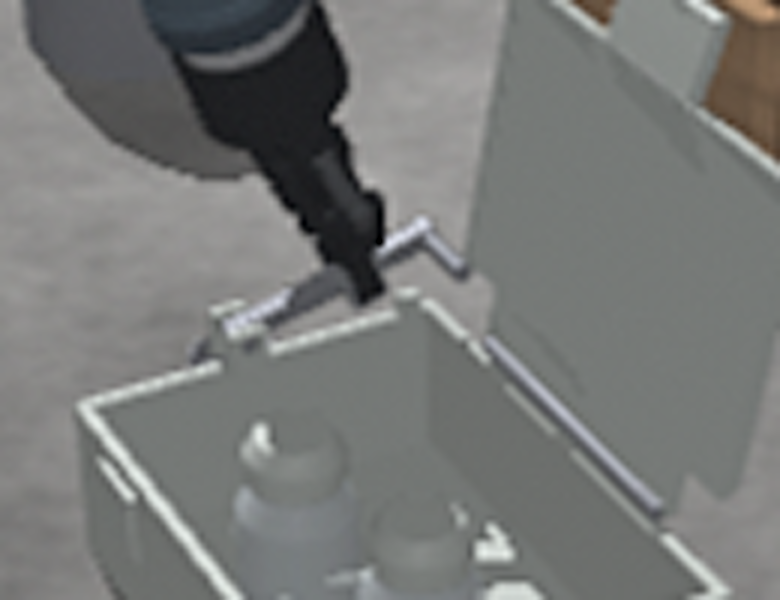

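The bar is held: the opening reads 11 mm, and the fingers are on it at crop (370,270). Starting the arc.

Call:
drive_tool([
  [[-1,0,-3,0,-0.024,-0.001,-1],[0,0,-3,0,-0.023,0,-1],[0,0,-2,0,-0.023,0,-1],[-1,0,-3,0,-0.024,0,-1],[0,0,-3,0,-0.023,0,-1],[0,0,-3,0,-0.023,0,-1],[0,0,-3,0,-0.023,0,-1],[-1,0,-3,0,-0.024,0,-1],[0,0,-2,0,-0.023,0,-1],[0,0,-3,0,-0.023,0,-1]],
])

```text
time_s: 7.5
eef_pos: [0.5843, 0.1689, 0.1349]
tcp_rot: [0.069, 2.559, -0.02]
ft_force: [2.8, -7.2, -3.9]
opening: 0.0115
```

```bash
cat > arc.py <<'E'
from h import *
o=r.get_obs();print(o['time_s'],o['eef_pos'],o['ft_force'],o['moment'],o['opening'])
p0,R0=cur()
piv=w(Q,stayp((0,0,0),0))
g=p0-0.016*R0[:,2]
rel=g-piv; a0=np.arctan2(rel@az,rel@ax); rad=np.hypot(rel@az,rel@ax); lat=rel@ay
e0=np.arctan2(R0[2,2],R0[:,2]@ax)
print("a0",a0,"rad",rad,"lat",lat,"e0",np.degrees(e0))
E
cat arc.py > arc2.py
cat >> arc2.py <<'E'
N=20; r0=0.06525
plan([(piv+r0*dirv(s)+lat*ay+0.016*dirv(e),Rstay(e),1) for s,e in [(a0+(1.58-a0)*k/N,e0+(np.radians(-30)-e0)*k/N) for k in range(1,N+1)]],grip=-1)
E
python3 arc2.py
```

```text
7.5 [0.5843 0.1689 0.1349] [ 2.7876 -7.2211 -3.8875] [-0.9076 -0.0792 -0.5534] 0.011544078406220978
a0 0.7077543093251226 rad 0.06503423724312757 lat 0.0009217010391470164 e0 -56.66244348936832
[[[0,0,-3,0,-0.023,0,-1],[0,0,-3,0,-0.024,0,-1],[0,0,-2,0,-0.023,0,-1],[0,0,-3,0,-0.023,0,-1],[1,0,-3,0,-0.023,0,-1],[0,0,-3,0,-0.024,0,-1],[0,0,-3,0,-0.023,0,-1],[1,0,-2,0,-0.023,0,-1],[0,0,-3,0,-0.023,0,-1],[1,0,-3,0,-0.024,0,-1]]]
[[[0,0,-2,0,-0.023,0,-1],[1,0,-3,0,-0.023,0,-1],[1,0,-3,0,-0.023,0,-1],[1,0,-2,0,-0.024,0,-1],[0,0,-3,0,-0.023,0,-1],[1,0,-2,0,-0.023,0,-1],[1,0,-3,0,-0.024,0,-1],[1,0,-2,0,-0.023,0,-1],[1,0,-3,0,-0.023,0,-1],[1,0,-2,0,-0.023,0,-1]]]
max mm 3.1622776601683795 max deg 1.3750987083139758
```

Call:
drive_tool([
  [[0,-1,-3,0,-0.023,0,-1],[0,0,-3,0,-0.024,0,-1],[0,0,-2,0,-0.023,0,-1],[0,0,-3,0,-0.023,0,-1],[1,0,-3,0,-0.023,0,-1],[0,0,-3,0,-0.024,0,-1],[0,0,-3,0,-0.023,0,-1],[1,0,-2,0,-0.023,0,-1],[0,0,-3,0,-0.023,0,-1],[1,0,-3,0,-0.024,0,-1]],
])

```text
time_s: 8.75
eef_pos: [0.5593, 0.1701, 0.1638]
tcp_rot: [0.07, 2.37, -0.04]
ft_force: [-6.2, -3.8, -23.3]
opening: 0.0113
```

Call:
drive_tool([
  [[0,0,-2,0,-0.023,0,-1],[1,0,-3,0,-0.023,0,-1],[1,0,-3,0,-0.023,0,-1],[1,0,-2,0,-0.024,0,-1],[0,0,-3,0,-0.023,0,-1],[1,0,-2,0,-0.023,0,-1],[1,0,-3,0,-0.024,0,-1],[1,0,-2,0,-0.023,0,-1],[1,0,-3,0,-0.023,0,-1],[1,0,-2,0,-0.023,0,-1]],
])

```text
time_s: 10.0
eef_pos: [0.5457, 0.1669, 0.2457]
tcp_rot: [0.05, 2.235, -0.011]
ft_force: [0.8, 0.6, 1.0]
opening: -0.0002
```

```bash
python3 arc.py
python3 - <<'E'
from h import *
for n in("side","top"):
    im=optics.get_image(n)[:,:,::-1].copy()
    c=proj(n,w(Q,(20,90,160)))[0]; x,y=int(c[0]),int(c[1])
    im=im[y-50:y+50,x-65:x+65]
    cv2.imwrite(f'pics/d_{n}.png',cv2.resize(im,None,fx=6,fy=6,interpolation=cv2.INTER_CUBIC))
E
```

```text
10.0 [0.5457 0.1669 0.2457] [0.7759 0.65   1.033 ] [-0.045   0.3789 -0.0053] -0.0001645184501674973
a0 1.5230115317529256 rad 0.14977610257625615 lat -0.0034060426967705815 e0 -38.07990140927454
```

View pics/d_side.png

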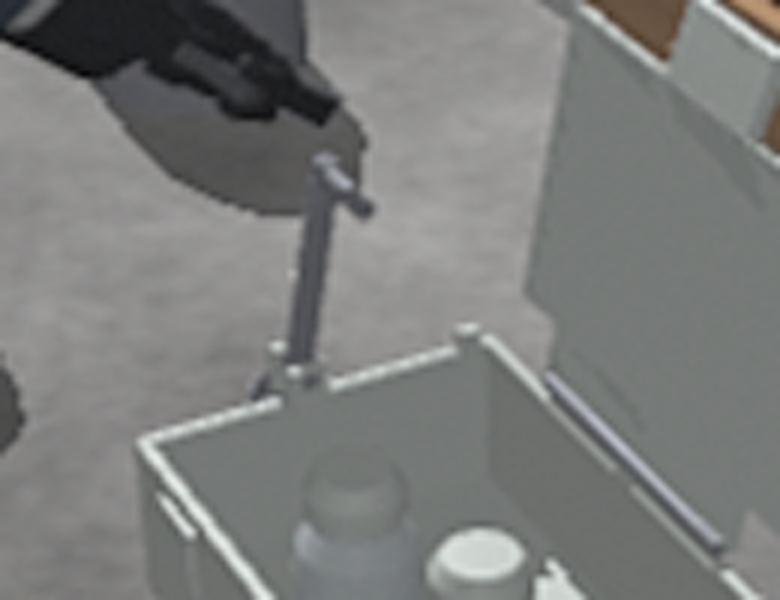

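View pics/d_top.png

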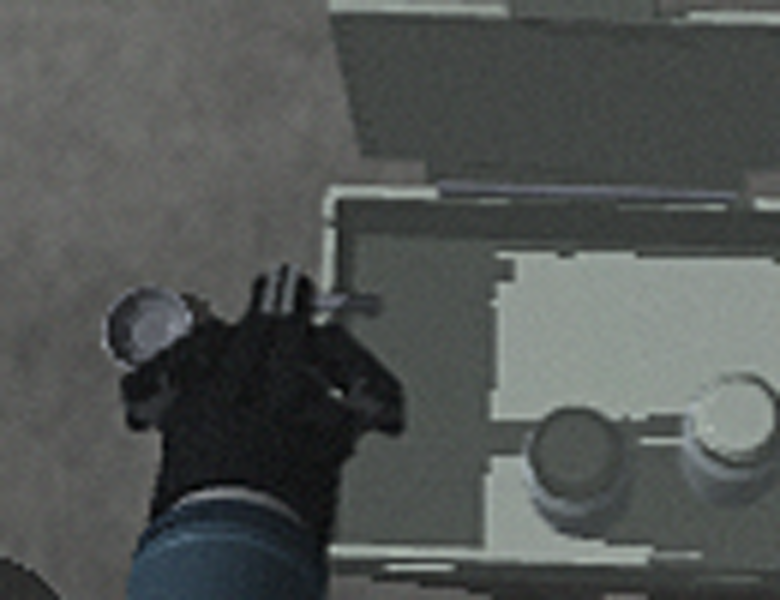

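Run:
```python
from h import *
print(r.get_obs()['joint_positions'])
n="side"; c=proj(n,w(Q,(20,90,160)))[0]; x,y=int(c[0])-65,int(c[1])-50
print(n)
for s in (1.2,1.3,1.4,1.5,1.57):
    for q in ((0,0,0),(108,0,0),(108,-43,0)):
        print(s,(proj(n,w(Q,stayp(q,s)))[0]-[x,y])*6+2.5,end=' ')
    print()
n="top"; c=proj(n,w(Q,(20,90,160)))[0]; x,y=int(c[0])-65,int(c[1])-50
for s in (1.2,1.3,1.4,1.5,1.57): print(s,(proj(n,w(Q,stayp((108,-43,0),s)))[0]-[x,y])*6+2.5)
```

```text
[ 0.2275 -0.0329  2.2034 -1.2189  0.219  -0.1842]
side
1.2 [299.635  370.1179] 1.2 [364.5217 173.2609] 1.2 [405.5682 212.768 ] 
1.3 [299.635  370.1179] 1.3 [345.2045 172.0143] 1.3 [386.0014 211.677 ] 
1.4 [299.635  370.1179] 1.4 [325.2432 172.8215] 1.4 [365.7573 212.6726] 
1.5 [299.635  370.1179] 1.5 [304.855  175.6992] 1.5 [345.0563 215.7702] 
1.57 [299.635  370.1179] 1.57 [290.4509 178.9416] 1.57 [330.4172 219.1844] 
1.2 [379.8967 268.0265]
1.3 [378.0141 286.9424]
1.4 [376.3163 307.0995]
1.5 [374.827  328.2578]
1.57 [373.9199 343.526 ]
```

The wrist reached its limits (joints 4 and 5), so the fingers slid off upward. The stay is up to about 1.39 rad: its pin end is at crop (370,208) in the side view, and the model puts it at (366,213) for 1.40. I'll finish by pushing it with the shut fingers from the hinge side.

Run:
```python
from h import *
piv=w(Q,stayp((0,0,0),0)); print(piv)
e=np.radians(-90)
A=piv+0.047*ax; A[2]=.270
s=plan([(A,Rstay(e),10)],grip=-1)
B=A.copy();B[2]=.195
s=plan([(B,Rstay(e),6)],grip=-1,start=s)
C=piv+0.019*ax;C[2]=.195
s=plan([(C,Rstay(e),10)],grip=-1,start=s)
```

```text
[0.5261 0.1711 0.106 ]
[[[-3,0,1,0.002,0.091,0.001,-1],[-3,0,0,0.002,0.091,0.001,-1],[-3,0,0,0.001,0.091,0.001,-1],[-3,1,0,0.002,0.091,0.001,-1],[-4,0,0,0.002,0.091,0,-1],[-3,1,-1,0.001,0.091,0,-1],[-3,0,-1,0.001,0.091,0.001,-1],[-3,1,-2,0.002,0.091,0.001,-1],[-3,0,-2,0.002,0.092,0,-1],[-4,1,-2,0.001,0.091,0,-1]]]
max mm 4.58257569495584 max deg 5.272457128502748
[[[0,0,13,0,0,0,-1],[0,0,12,0,0,0,-1],[0,0,13,0,0,0,-1],[0,0,12,0,0,0,-1],[0,0,13,0,0,0,-1],[0,0,12,0,0,0,-1]]]
max mm 13.0 max deg 0.0
[[[3,0,0,0,0,0,-1],[3,0,0,0,0,0,-1],[3,0,0,0,0,0,-1],[3,0,0,0,0,0,-1],[3,0,0,0,0,0,-1],[3,0,0,0,0,0,-1],[3,0,0,0,0,0,-1],[2,0,0,0,0,0,-1],[3,0,0,0,0,0,-1],[2,0,0,0,0,0,-1]]]
max mm 3.0 max deg 0.0
```

Call:
drive_tool([
  [[-3,0,1,0.002,0.091,0.001,-1],[-3,0,0,0.002,0.091,0.001,-1],[-3,0,0,0.001,0.091,0.001,-1],[-3,1,0,0.002,0.091,0.001,-1],[-4,0,0,0.002,0.091,0,-1],[-3,1,-1,0.001,0.091,0,-1],[-3,0,-1,0.001,0.091,0.001,-1],[-3,1,-2,0.002,0.091,0.001,-1],[-3,0,-2,0.002,0.092,0,-1],[-4,1,-2,0.001,0.091,0,-1]],
])

```text
time_s: 11.35
eef_pos: [0.573, 0.1582, 0.2721]
tcp_rot: [0.117, 3.052, -0.028]
ft_force: [-0.4, -0.6, -0.1]
opening: 0.0002
```

Run:
```python
from h import *
print(*cur(),r.get_obs()['joint_positions'])
piv=w(Q,stayp((0,0,0),0))
e=np.radians(-90)
B=piv+0.047*ax;B[2]=.195
s=plan([(B,Rstay(e),10)],grip=-1)
```

```text
[0.573  0.1582 0.2721] [[-0.9932  0.0772  0.0867]
 [ 0.0757  0.9969 -0.0213]
 [-0.0881 -0.0146 -0.996 ]] [ 0.1001  0.2669  1.4275 -0.0306  1.363  -1.389 ]
[[[1,1,8,-0.002,0.009,-0.002,-1],[1,1,8,-0.002,0.009,-0.002,-1],[1,1,8,-0.001,0.009,-0.002,-1],[0,1,8,-0.002,0.009,-0.002,-1],[0,1,7,-0.001,0.009,-0.002,-1],[0,1,8,-0.002,0.009,-0.002,-1],[0,1,7,-0.001,0.009,-0.003,-1],[1,1,8,-0.002,0.008,-0.002,-1],[0,1,7,-0.001,0.009,-0.003,-1],[0,2,8,-0.002,0.008,-0.002,-1]]]
max mm 8.246211251235321 max deg 0.5465669015327115
```

Call:
drive_tool([
  [[0,3,5,-0.002,0.009,-0.002,-1],[0,3,5,-0.002,0.009,-0.002,-1],[0,3,8,-0.001,0.009,-0.002,-1],[0,3,8,-0.002,0.009,-0.002,-1],[0,0,9,-0.001,0.009,-0.002,-1],[0,0,9,-0.002,0.009,-0.002,-1],[0,0,8,-0.001,0.009,-0.003,-1],[0,0,9,-0.002,0.008,-0.002,-1],[0,0,8,-0.001,0.009,-0.003,-1],[0,0,8,-0.002,0.008,-0.002,-1]],
])

```text
time_s: 12.6
eef_pos: [0.5758, 0.1699, 0.1921]
tcp_rot: [-0.083, -3.138, 0.001]
ft_force: [0.1, 0.7, -0.5]
opening: 0.0002
```

Run:
```python
from h import *
print(*cur(),r.get_obs()['joint_positions'])
piv=w(Q,stayp((0,0,0),0))
e=np.radians(-90)
C=piv+0.020*ax;C[2]=.195
s=plan([(C,Rstay(e),10)],grip=-1)
n="side"
im=optics.get_image(n)[:,:,::-1].copy()
c=proj(n,w(Q,(20,90,160)))[0]; x,y=int(c[0]),int(c[1])
im=im[y-50:y+50,x-65:x+65]
cv2.imwrite(f'pics/e_{n}.png',cv2.resize(im,None,fx=6,fy=6,interpolation=cv2.INTER_CUBIC))
```

```text
[0.5758 0.1699 0.1921] [[-0.9986  0.053  -0.0027]
 [ 0.053   0.9986 -0.0004]
 [ 0.0026 -0.0005 -1.    ]] [ 0.1014  0.3773  1.465  -0.0001  1.3019 -1.4163]
[[[3,0,0,0,0,0,-1],[3,0,0,0,0,0,-1],[3,0,0,0,0,0,-1],[3,0,0,0,0,0,-1],[3,0,0,0,0,0,-1],[3,0,-1,0,-0.001,0,-1],[3,0,0,0,0,0,-1],[3,0,-1,0,-0.001,0,-1],[3,-1,0,0,0,0.001,-1],[3,0,-1,0,-0.001,0,-1]]]
max mm 3.1622776601683795 max deg 0.057295779513082325
```

View pics/e_side.png

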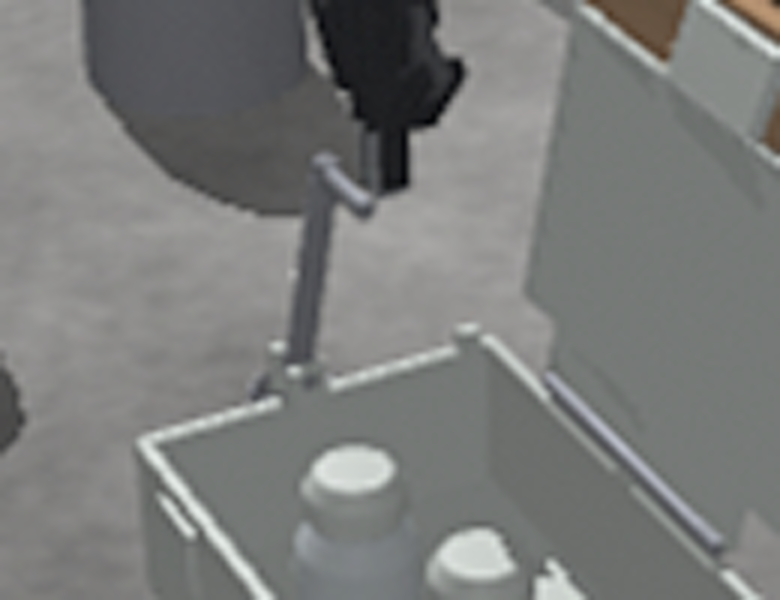

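The shut fingers hang behind the bar on the hinge side at crop (395,180). Pushing the bar towards the robot, slowly.

Call:
drive_tool([
  [[3,0,0,0,0,0,-1],[3,0,0,0,0,0,-1],[3,0,0,0,0,0,-1],[3,0,0,0,0,0,-1],[3,0,0,0,0,0,-1],[3,0,0,0,0,0,-1],[3,0,0,0,0,0,-1],[3,0,0,0,0,0,-1],[3,0,0,0,0,0,-1],[2,0,0,0,0,0,-1]],
])

```text
time_s: 13.9
eef_pos: [0.5466, 0.1715, 0.1926]
tcp_rot: [-0.083, -3.138, 0.001]
ft_force: [1.1, -0.4, 0.2]
opening: -0.0002
```

```bash
cat > see.py <<'E'
from h import *
import sys
tag=sys.argv[1]; c0=[float(v) for v in sys.argv[2].split(',')]; f=float(sys.argv[3]) if len(sys.argv)>3 else 6
print(*cur())
for n in("side","top"):
    im=optics.get_image(n)[:,:,::-1].copy()
    c=proj(n,w(Q,c0))[0]; x,y=int(c[0]),int(c[1]); hx,hy=int(390/f),int(290/f)
    x0,y0=max(0,x-hx),max(0,y-hy); im=im[y0:y+hy,x0:x+hx]
    cv2.imwrite(f'pics/{tag}_{n}.png',cv2.resize(im,None,fx=f,fy=f,interpolation=cv2.INTER_CUBIC))
    for s in (1.4,1.5,1.57,1.6): print(n,s,[np.round((proj(n,w(Q,stayp(q,s)))[0]-[x0,y0])*f+f/2-.5) for q in ((0,0,0),(108,0,0),(108,-43,0))])
E
python3 see.py f 20,90,160
```

```text
[0.5466 0.1715 0.1926] [[-0.9986  0.0531 -0.0024]
 [ 0.0531  0.9986 -0.0005]
 [ 0.0023 -0.0006 -1.    ]]
side 1.4 [array([300., 358.]), array([325., 161.]), array([366., 201.])]
side 1.5 [array([300., 358.]), array([305., 164.]), array([345., 204.])]
side 1.57 [array([300., 358.]), array([290., 167.]), array([330., 207.])]
side 1.6 [array([300., 358.]), array([284., 169.]), array([324., 209.])]
top 1.4 [array([314., 372.]), array([287., 292.]), array([376., 295.])]
top 1.5 [array([314., 372.]), array([286., 313.]), array([375., 316.])]
top 1.57 [array([314., 372.]), array([284., 329.]), array([374., 332.])]
top 1.6 [array([314., 372.]), array([284., 335.]), array([374., 338.])]
```

View pics/f_side.png

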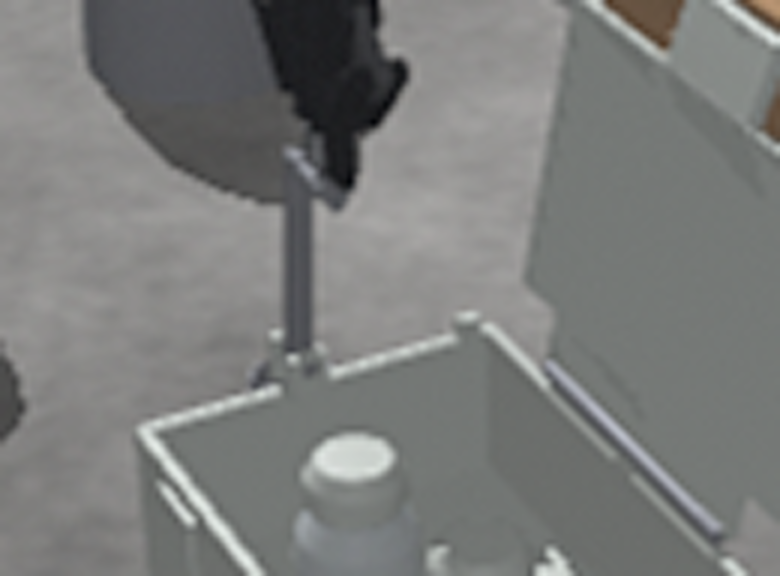

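Call:
drive_tool([
  [[1,0,0,0,0,0,-1],[1,0,0,0,0,0,-1],[1,0,0,0,0,0,-1],[0,0,0,0,0,0,-1],[0,0,0,0,0,0,-1],[-4,0,-2,0,0,0,-1],[-8,0,-6,0,0,0,-1],[-8,0,-20,0,0,0,-1],[0,0,-25,0,0,0,-1],[0,0,-25,0,0,0,-1]],
])

```text
time_s: 15.25
eef_pos: [0.5647, 0.1705, 0.2717]
tcp_rot: [-0.084, -3.139, 0.001]
ft_force: [0.1, -0.0, -0.3]
opening: 0.0002
```

```bash
python3 see.py g 20,60,190 5
```

```text
[0.5647 0.1705 0.2717] [[-0.9986  0.0534 -0.0019]
 [ 0.0534  0.9986 -0.0005]
 [ 0.0019 -0.0006 -1.    ]]
side 1.4 [array([290., 368.]), array([311., 204.]), array([345., 237.])]
side 1.5 [array([290., 368.]), array([294., 206.]), array([327., 240.])]
side 1.57 [array([290., 368.]), array([282., 209.]), array([315., 243.])]
side 1.6 [array([290., 368.]), array([277., 210.]), array([310., 244.])]
top 1.4 [array([282., 370.]), array([259., 304.]), array([334., 306.])]
top 1.5 [array([282., 370.]), array([258., 321.]), array([332., 323.])]
top 1.57 [array([282., 370.]), array([257., 334.]), array([332., 336.])]
top 1.6 [array([282., 370.]), array([257., 339.]), array([331., 342.])]
```

View pics/g_side.png

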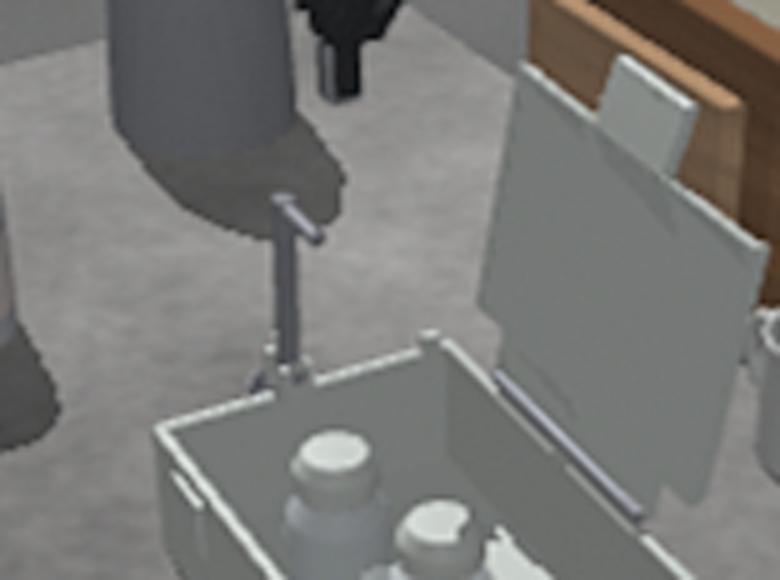

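View pics/g_top.png

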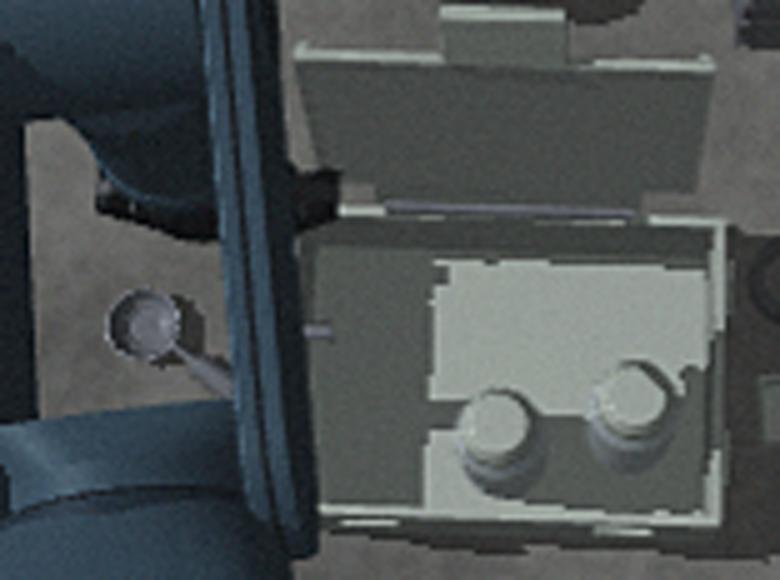

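The stay stands at about 1.55 rad in both views: side pin end (318,240), top pin end (332,332). The lid and bottles are unchanged. Before touching the tab, I'll fit a simple kinematic model to check wrist limits along the lid arc.

```bash
cat > kin.py <<'E'
from h import *
from scipy.optimize import least_squares
o=r.get_obs()
# samples: joints, pos, rotvec
Sm=[([1.0952,.2593,1.5361,0,1.348,-.2028],[.1482,.5297,.2313],[-.4271,-3.1118,.0027]),
([.2275,-.0329,2.2034,-1.2189,.219,-.1842],[.5457,.1669,.2457],[.05,2.235,-.011]),
([.1001,.2669,1.4275,-.0306,1.363,-1.389],[.573,.1582,.2721],[.117,3.052,-.028]),
([.1014,.3773,1.465,-.0001,1.3019,-1.4163],[.5758,.1699,.1921],[-.083,-3.138,.001]),
(list(o['joint_positions']),list(o['eef_pos']),list(o['tcp_rot']))]
print(o['joint_positions'])
rz=lambda a:Ro.from_euler('z',a).as_matrix(); ry=lambda a:Ro.from_euler('y',a).as_matrix()
def fk(q,k):
    h,r0,a2,a3,L,lat,s3=k
    R1=rz(q[0]); p=np.array([0,0,h])+R1@[r0,lat,0]
    R2=R1@ry(q[1]); p=p+R2@[0,0,a2]
    R3=R2@ry(q[2]); p=p+R3@[s3,0,a3]
    R=R3@rz(q[3])@ry(q[4])@rz(q[5]); 
    return p+R@[0,0,L],R
K0=[.3,0,.35,.35,.25,.1,0]
def res(k): return np.concatenate([fk(q,k)[0]-p for q,p,_ in Sm])
if __name__=="__main__":
    for sg in (1,):
        s=least_squares(res,K0); print(s.x,np.round(s.fun*1000,1))
    for q,p,rv in Sm: 
        R=fk(q,s.x)[1]; print(R[:,2],Ro.from_rotvec(rv).as_matrix()[:,2], Ro.from_matrix(R.T@Ro.from_rotvec(rv).as_matrix()).as_rotvec())
E
python3 kin.py
```

```text
[ 0.1046  0.3073  1.3642 -0.0003  1.4658 -1.413 ]
[0.2201 0.0012 0.5279 0.4264 0.3485 0.1107 0.0579] [ 0.1 -0.  -0.8 -0.   0.1  0.1 -0.1  0.1  0.2  0.1 -0.1  0.2  0.  -0.1
  0.2]
[-0.0008 -0.0016 -1.    ] [-0.0008 -0.0016 -1.    ] [0.     0.     1.5708]
[ 0.7898 -0.0265 -0.6127] [ 0.7867 -0.0256 -0.6169] [-0.0047  0.0035  1.5691]
[ 0.0867 -0.0214 -0.996 ] [ 0.0863 -0.0216 -0.996 ] [-0.0001  0.0005  1.5708]
[-0.0026 -0.0004 -1.    ] [-0.0025 -0.0006 -1.    ] [0.0002 0.0001 1.5706]
[ 0.0044  0.0002 -1.    ] [ 0.0044  0.0002 -1.    ] [-0.     -0.      1.5708]
```

```bash
cat > ik.py <<'E'
from kin import *
K=least_squares(res,K0).x
lo=np.array([-3.14,-.91,.19,-1.22,.22,-3.12]);hi=np.array([3.14,2.08,2.58,4.36,2.71,3.12])
T6=rz(np.pi/2)
def ikerr(q,p,R):
    pp,RR=fk(q,K); return np.concatenate([(pp-p)*1000,Ro.from_matrix((RR@T6).T@R).as_rotvec()*200])
def ik(p,R,q0):
    s=least_squares(ikerr,np.clip(q0,lo+1e-3,hi-1e-3),bounds=(lo,hi),args=(p,R)); return s.x,np.linalg.norm(s.fun)
if __name__=="__main__":
    q0=np.array(o['joint_positions']); q0[5]=.1
    for lean in (0,):
      q=q0.copy()
      for back in (.12,0): 
        t=1.745;e=-(t+.1745); P=w(Q,lidp((-204.7,0,6.8),t))+dirv(e)*(.019-back); q,er=ik(P,Rtab(e),q); print("pre",back,P,q,round(er,2))
      for t in np.arange(1.745,.75,-.1):
        e=-(t+.1745); P=w(Q,lidp((-204.7,0,6.8),t))+dirv(e)*.019
        q,er=ik(P,Rtab(e),q); print(round(t,3),P,q,round(er,2))
      for b in (.03,.06,.1):
        q,er=ik(P-dirv(e)*b,Rtab(e),q); print("ret",b,q,round(er,2))
E
python3 ik.py
```

```text
[ 0.1046  0.3073  1.3642 -0.0003  1.4658 -1.413 ]
pre 0.12 [0.7071 0.0241 0.3913] [-0.1157  0.8689  0.19   -0.0242  2.4017 -0.0762] 7.87
pre 0 [0.6662 0.0263 0.2786] [-0.1161  0.7149  0.7505 -0.0235  2.0241 -0.0685] 0.0
1.745 [0.6662 0.0263 0.2786] [-0.1161  0.7149  0.7505 -0.0235  2.0241 -0.0685] 0.0
1.645 [0.6478 0.0273 0.2812] [-0.1205  0.5942  0.9315 -0.017   1.864  -0.0692] 0.0
1.545 [0.6293 0.0284 0.282 ] [-0.1257  0.4826  1.0958 -0.0107  1.7115 -0.0722] 0.0
1.445 [0.6107 0.0294 0.281 ] [-0.1318  0.3778  1.2493 -0.0038  1.563  -0.0775] 0.0
1.345 [0.5924 0.0304 0.2781] [-0.1391  0.2787  1.3956  0.0044  1.4162 -0.0855] 0.0
1.245 [0.5744 0.0313 0.2733] [-0.1479  0.185   1.5365  0.0148  1.2695 -0.097 ] 0.0
1.145 [0.557  0.0323 0.2668] [-0.1584  0.0969  1.6734  0.0287  1.1215 -0.1134] 0.0
1.045 [0.5404 0.0332 0.2586] [-0.1711  0.015   1.8074  0.0486  0.9707 -0.1373] 0.0
0.945 [0.5246 0.034  0.2488] [-0.1866 -0.0594  1.9391  0.0792  0.8157 -0.1736] 0.0
0.845 [0.5099 0.0348 0.2374] [-0.2057 -0.1242  2.0691  0.1302  0.6546 -0.2329] 0.0
ret 0.03 [-0.2137 -0.1854  2.0507  0.1245  0.7345 -0.2288] 0.0
ret 0.06 [-0.2227 -0.2428  2.0277  0.121   0.8153 -0.227 ] 0.0
ret 0.1 [-0.2363 -0.3129  1.9904  0.1192  0.9237 -0.2277] 0.0
```

Run:
```python
from ik import *
q=np.array(o['joint_positions']); q[5]=.1
e=-np.pi/2; M=np.array([.60,.06,.40]); q,er=ik(M,Rtab(e),q); print(q,er)
e=-(1.745+.1745); P=w(Q,lidp((-204.7,0,6.8),1.745))+dirv(e)*(.019-.09); q,er=ik(P,Rtab(e),q); print(P,q,er)
p,R=cur()
# z first then across
U=np.array([p[0],p[1]-.03,.36])
from scipy.spatial.transform import Slerp
s=plan([(M,Rtab(-np.pi/2),10)],grip=-1)
s=plan([(P,Rtab(e),10)],start=s,grip=1)
```

```text
[ 0.1046  0.3073  1.3642 -0.0003  1.4658 -1.413 ]
[-0.085   0.3118  1.064   0.      1.7659 -0.0308] 1.8564113266157821e-13
[0.6969 0.0247 0.3632] [-0.1137  0.8411  0.3155 -0.0281  2.3329 -0.0754] 2.595935829466715e-13
[[[-4,-11,-13,0,0,0.157,-1],[-6,-10,-13,0,0,0.157,-1],[-7,-9,-12,0.001,0,0.157,-1],[-9,-8,-13,0,0,0.157,-1],[-10,-6,-12,0.001,0,0.157,-1],[-10,-5,-13,0.001,0.001,0.157,-1],[-11,-3,-12,0,0,0.157,-1],[-12,-2,-13,0.001,0.001,0.158,-1],[-11,0,-12,0,0,0.157,-1],[-12,2,-13,0.001,0.001,0.158,-1]]]
max mm 17.804493814764857 max deg 9.053095787320116
[[[-3,10,4,0.035,0,0,1],[-3,10,3,0.035,0,0,1],[-3,10,3,0.035,0,0,1],[-3,10,3,0.035,0,0,1],[-3,10,2,0.035,0,0,1],[-3,11,2,0.035,0,0,1],[-3,10,2,0.035,0,0,1],[-3,11,1,0.034,0,0,1],[-3,11,1,0.035,0,0,1],[-3,10,0,0.034,0,0,1]]]
max mm 11.575836902790225 max deg 2.0053522829578814
```

Call:
drive_tool([
  [[-4,-11,-13,0,0,0.157,-1],[-6,-10,-13,0,0,0.157,-1],[-7,-9,-12,0.001,0,0.157,-1],[-9,-8,-13,0,0,0.157,-1],[-10,-6,-12,0.001,0,0.157,-1],[-10,-5,-13,0.001,0.001,0.157,-1],[-11,-3,-12,0,0,0.157,-1],[-12,-2,-13,0.001,0.001,0.158,-1],[-11,0,-12,0,0,0.157,-1],[-12,2,-13,0.001,0.001,0.158,-1]],
])

```text
time_s: 16.6
eef_pos: [0.5985, 0.0591, 0.396]
tcp_rot: [-2.282, -2.15, 0.01]
ft_force: [-0.2, 0.7, -0.2]
opening: -0.0004
```

Call:
drive_tool([
  [[-3,10,4,0.035,0,0,1],[-3,10,3,0.035,0,0,1],[-3,10,3,0.035,0,0,1],[-3,10,3,0.035,0,0,1],[-3,10,2,0.035,0,0,1],[-3,11,2,0.035,0,0,1],[-3,10,2,0.035,0,0,1],[-3,11,1,0.034,0,0,1],[-3,11,1,0.035,0,0,1],[-3,10,0,0.034,0,0,1]],
])

```text
time_s: 17.85
eef_pos: [0.6958, 0.0238, 0.3574]
tcp_rot: [-2.078, -1.967, 0.356]
ft_force: [0.2, -0.1, -0.3]
opening: 0.085
```

```bash
python3 see.py k 60,0,270 4.5 | head -3
python3 - <<'E'
from h import *
e=-(1.745+.1745); P=w(Q,lidp((-204.7,0,6.8),1.745))+dirv(e)*.017
print(P); plan([(P,Rtab(e),8)])
E
```

```text
[0.6958 0.0238 0.3574] [[ 0.0544  0.9354 -0.3493]
 [ 0.9985 -0.0512  0.0184]
 [-0.0007 -0.3498 -0.9368]]
[0.6669 0.0263 0.2804]
[[[0,0,10,-0.001,0,0,1],[0,0,10,-0.002,0,0,1],[0,0,10,-0.001,0,0,1],[0,0,10,-0.002,0,0,1],[0,-1,10,-0.001,0,0,1],[0,0,10,-0.002,0,0,1],[1,-1,10,-0.001,0,-0.001,1],[0,0,10,-0.002,0,0,1]]]
max mm 10.099504938362077 max deg 0.11459155902616465
```

View pics/k_side.png

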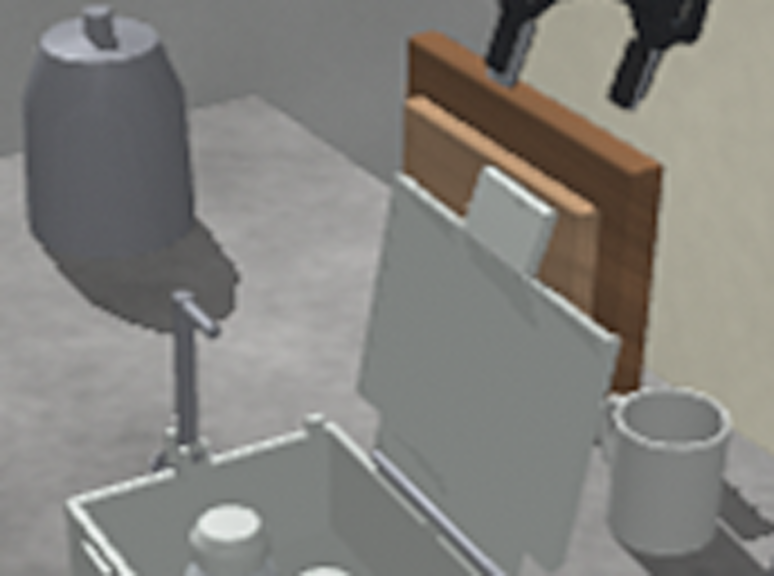

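View pics/k_top.png

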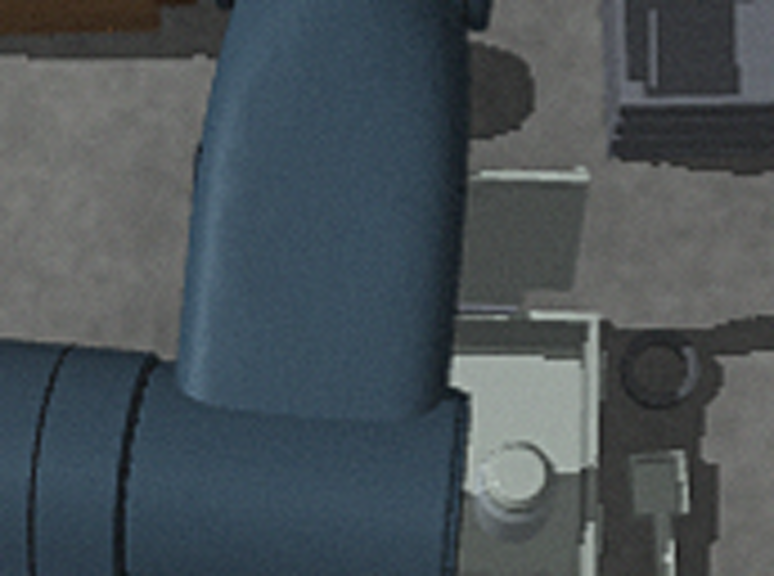

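The open fingers are at (500,75) and (628,100) in the side crop, either side of the tab's line, with the tab at (515,215). Advancing 80 mm and closing.

Call:
drive_tool([
  [[0,0,10,-0.001,0,0,1],[0,0,10,-0.002,0,0,1],[0,0,10,-0.001,0,0,1],[0,0,10,-0.002,0,0,1],[0,-1,10,-0.001,0,0,1],[0,0,10,-0.002,0,0,1],[1,-1,10,-0.001,0,-0.001,1],[0,0,10,-0.002,0,0,1],[0,0,0,0,0,0,0.3],[0,0,0,0,0,0,0.2]],
])

```text
time_s: 19.2
eef_pos: [0.666, 0.0267, 0.285]
tcp_rot: [-2.086, -1.977, 0.342]
ft_force: [-0.1, 0.2, -0.8]
opening: 0.0525
```

```bash
python3 see.py l 60,0,270 5 | head -3
```

```text
[0.666  0.0267 0.285 ] [[ 0.0533  0.9407 -0.3349]
 [ 0.9986 -0.0504  0.0175]
 [-0.0005 -0.3354 -0.9421]]
```

View pics/l_side.png

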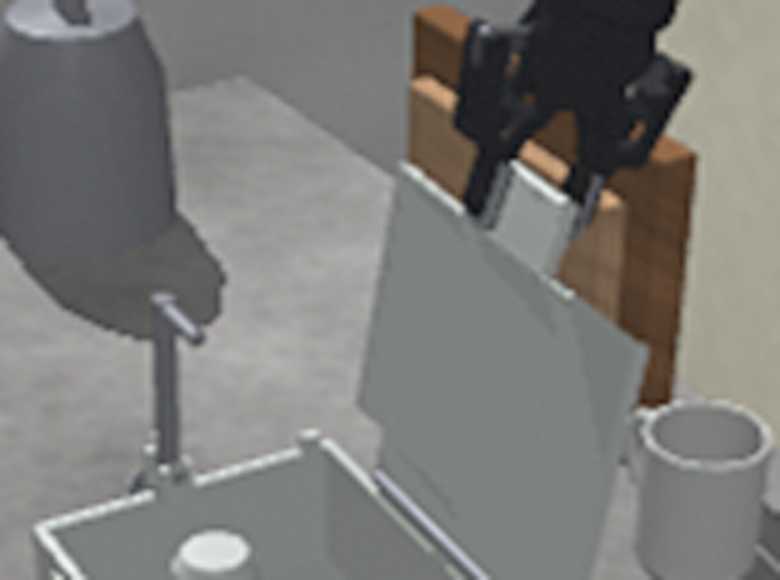

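The fingers are either side of the tab: near one at (487,190), far one at (590,195), tab at (540,215). Closing on it.

Call:
drive_tool([
  [[0,0,1,0,0,0,0],[0,0,0,0,0,0,-0.2],[0,0,0,0,0,0,-0.4],[0,0,0,0,0,0,-0.6],[0,0,0,0,0,0,-0.8],[0,0,0,0,0,0,-1],[0,0,0,0,0,0,-1],[0,0,0,0,0,0,-1],[0,0,0,0,0,0,-1],[0,0,0,0,0,0,-1]],
], squeeze=40)

```text
time_s: 20.55
eef_pos: [0.6656, 0.0267, 0.2836]
tcp_rot: [-2.085, -1.976, 0.343]
ft_force: [-0.4, 0.3, 1.2]
opening: 0.0098
```

```bash
python3 see.py m 60,0,270 5 | head -3
cat > lid.py <<'E'
from h import *
import sys
t1=float(sys.argv[1]); N=int(sys.argv[2])
o=r.get_obs(); print(o['time_s'],o['ft_force'],o['moment'],o['opening'])
p,R=cur(); H=w(Q,(100,0,96)); rel=p-H
x,z=rel@ax,rel@az; e=np.arctan2(R[2,2],R[:,2]@ax)
rad=np.hypot(x,z); phi=np.arctan2(z,-x)   # angle from -x
g=p-0.019*R[:,2]; gr=g-H; tg=np.arctan2(gr@az,-gr@ax)-np.arctan2(6.8,204.7)
# nominal tcp angle offset vs lid
t_or=(-e)%(2*np.pi)-.1745
print("rad",rad,"phi",phi,"tilt->lid t",t_or,"grasp->lid t",tg,"rg",np.hypot(gr@ax,gr@az))
if N:
    wps=[]
    for k in range(1,N+1):
        dt=(t1-tg)*k/N
        ph=phi+dt
        ee=e+ -dt
        wps.append((H+rad*(-np.cos(ph)*ax+np.sin(ph)*az)+(rel@ay)*ay,Rtab(ee),1))
    plan(wps,grip=-1)
E
python3 lid.py 0.83 30
```

```text
[0.6656 0.0267 0.2836] [[ 0.0534  0.9404 -0.3359]
 [ 0.9986 -0.0505  0.0176]
 [-0.0004 -0.3364 -0.9417]]
20.65 [-0.1496 -0.2922  1.1389] [ 0.0516  0.2123 -0.0983] 0.009221567751922054
rad 0.19081686101507034 phi 1.7557828620257516 tilt->lid t 1.7393229773709868 grasp->lid t 1.736842706548479 rg 0.20960140323259682
[[[0,-6,1,-0.03,0.001,0.001,-1],[0,-5,1,-0.03,0,0,-1],[0,-6,1,-0.031,0,0,-1],[0,-6,1,-0.03,0,0,-1],[0,-5,1,-0.03,0,0,-1],[0,-6,1,-0.03,0,0,-1],[0,-6,1,-0.031,0,0,-1],[0,-5,1,-0.03,0,-0.001,-1],[0,-6,1,-0.03,0,0,-1],[0,-6,1,-0.03,0,0,-1]]]
[[[0,-5,1,-0.031,0,0,-1],[0,-6,1,-0.03,0,0,-1],[0,-6,1,-0.03,0,0,-1],[0,-6,1,-0.03,0,0,-1],[0,-5,1,-0.03,0,0,-1],[0,-6,1,-0.031,0,0,-1],[0,-6,1,-0.03,0,0,-1],[0,-5,1,-0.03,0,0,-1],[0,-6,1,-0.03,0,0,-1],[0,-6,1,-0.031,0,0,-1]]]
[[[0,-5,1,-0.03,0,0,-1],[0,-6,1,-0.03,0,0,-1],[0,-6,1,-0.03,0,0,-1],[0,-5,1,-0.03,0,0,-1],[0,-6,1,-0.031,0,0,-1],[0,-6,1,-0.03,0,0,-1],[0,-5,1,-0.03,0,0,-1],[0,-6,1,-0.03,0,0,-1],[0,-6,1,-0.031,0,0,-1],[0,-5,1,-0.03,0,0,-1]]]
max mm 6.082762530298219 max deg 1.776169164905552
```

View pics/m_side.png

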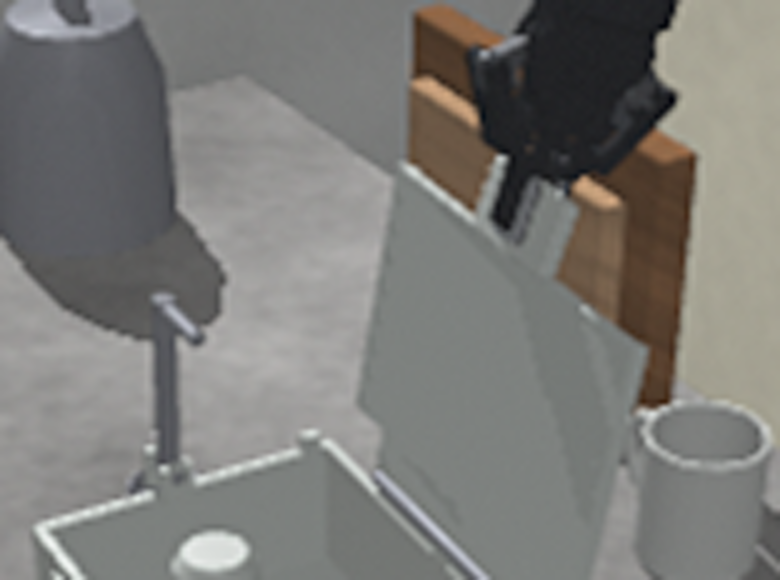

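The tab is pinched (opening 9–10 mm, near finger on its face at (515,205)) and the forces are close to zero. Swinging the lid over.

Call:
drive_tool([
  [[0,-6,1,-0.03,0.001,0.001,-1],[0,-5,1,-0.03,0,0,-1],[0,-6,1,-0.031,0,0,-1],[0,-6,1,-0.03,0,0,-1],[0,-5,1,-0.03,0,0,-1],[0,-6,1,-0.03,0,0,-1],[0,-6,1,-0.031,0,0,-1],[0,-5,1,-0.03,0,-0.001,-1],[0,-6,1,-0.03,0,0,-1],[0,-6,1,-0.03,0,0,-1]],
])

```text
time_s: 21.9
eef_pos: [0.6079, 0.0299, 0.2861]
tcp_rot: [-2.259, -2.141, 0.042]
ft_force: [-0.5, 0.1, 3.9]
opening: 0.0094
```

```bash
python3 lid.py 0.83 20
```

```text
21.9 [-0.4547  0.0565  3.9103] [-0.0313  0.3236 -0.1065] 0.009356071051488979
rad 0.19140653007787892 phi 1.4518179710394572 tilt->lid t 1.4354412630876885 grasp->lid t 1.4328452360539397 rg 0.21019078973601782
[[[0,-6,1,-0.03,0,0.001,-1],[0,-5,1,-0.03,0,0,-1],[0,-6,1,-0.03,0,0,-1],[0,-6,1,-0.031,0,0,-1],[0,-5,1,-0.03,0,0,-1],[0,-6,1,-0.03,0,0,-1],[0,-6,1,-0.03,0,0,-1],[0,-5,1,-0.03,0,0,-1],[0,-6,1,-0.03,0,0,-1],[0,-6,1,-0.03,0,0,-1]]]
[[[0,-6,1,-0.031,0,0,-1],[0,-5,1,-0.03,0,0,-1],[0,-6,1,-0.03,0,0,-1],[0,-6,1,-0.03,0,0,-1],[0,-5,1,-0.03,0,0,-1],[0,-6,1,-0.03,0,0,-1],[0,-6,1,-0.03,0,0,-1],[0,-5,1,-0.031,0,0,-1],[0,-6,1,-0.03,0,0,-1],[0,-6,1,-0.03,0,0,-1]]]
max mm 6.082762530298219 max deg 1.776169164905552
```

Call:
drive_tool([
  [[0,-6,1,-0.03,0,0.001,-1],[0,-5,1,-0.03,0,0,-1],[0,-6,0,-0.03,0,0,-1],[0,-6,1,-0.031,0,0,-1],[0,-5,1,-0.03,0,0,-1],[0,-6,1,-0.03,0,0,-1],[0,-6,1,-0.03,0,0,-1],[0,-5,1,-0.03,0,0,-1],[0,-6,1,-0.03,0,0,-1],[0,-6,1,-0.03,0,0,-1]],
])

```text
time_s: 23.15
eef_pos: [0.5523, 0.0329, 0.2713]
tcp_rot: [2.135, 2.022, 0.266]
ft_force: [-0.9, 0.9, 0.1]
opening: 0.0098
```

```bash
python3 lid.py 0.88 10; python3 see.py n 20,40,220 4.5 | head -3
```

```text
23.15 [-0.9251  0.9428  0.1125] [-0.0002  0.2605 -0.0361] 0.009761939868080589
rad 0.19200279137613158 phi 1.150223947241406 tilt->lid t 1.134797766206606 grasp->lid t 1.1312957366900693 rg 0.210784392994848
[[[0,-5,1,-0.025,0,0,-1],[0,-5,1,-0.025,0,0,-1],[0,-4,0,-0.025,0,0,-1],[0,-5,1,-0.026,0,0,-1],[0,-5,1,-0.025,0,0,-1],[0,-5,1,-0.025,0,0,-1],[0,-4,1,-0.025,0,0,-1],[0,-5,1,-0.025,0,0,-1],[0,-5,0,-0.025,0,0,-1],[0,-5,1,-0.025,0,0,-1]]]
max mm 5.0990195135927845 max deg 1.4896902673401404
[0.5523 0.0329 0.2713] [[ 0.0544  0.9646  0.2582]
 [ 0.9985 -0.0526 -0.0139]
 [ 0.0002  0.2585 -0.966 ]]
```

View pics/n_side.png

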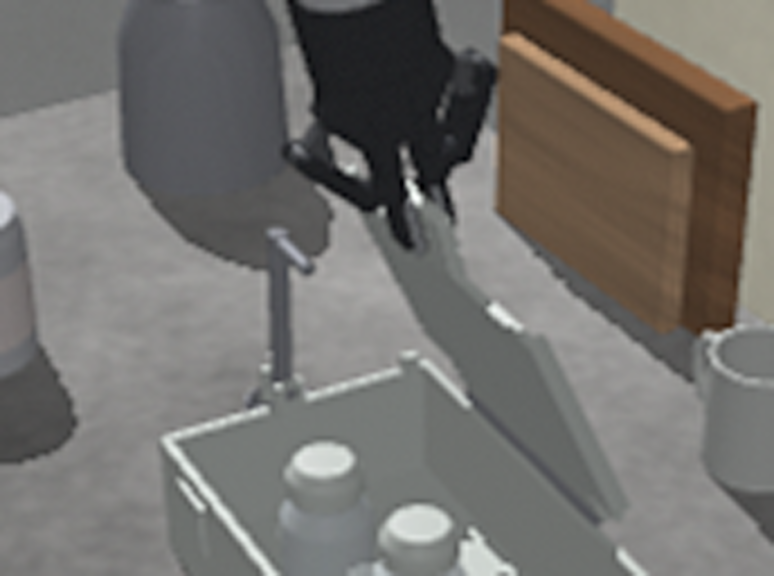

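The lid follows at about 1.13 rad, its edge still clear of the upright stay (pin at (295,250)). Continuing to 0.88.

Call:
drive_tool([
  [[0,-5,1,-0.025,0,0,-1],[0,-5,1,-0.025,0,0,-1],[0,-4,0,-0.025,0,0,-1],[0,-5,1,-0.026,0,0,-1],[0,-5,1,-0.025,0,0,-1],[0,-5,1,-0.025,0,0,-1],[0,-4,1,-0.025,0,0,-1],[0,-5,1,-0.025,0,0,-1],[0,-5,0,-0.025,0,0,-1],[0,-5,1,-0.025,0,0,-1]],
])

```text
time_s: 24.5
eef_pos: [0.511, 0.0352, 0.2466]
tcp_rot: [1.981, 1.875, 0.492]
ft_force: [-3.2, 1.4, 3.8]
opening: 0.0097
```

```bash
python3 lid.py 0.825 10; python3 see.py p 20,60,200 5 | head -3
```

```text
24.5 [-3.1819  1.4192  3.8122] [0.0988 0.3846 0.0091] 0.009696146211850526
rad 0.19241158038933664 phi 0.8991387541428393 tilt->lid t 0.8834969260874613 grasp->lid t 0.880163708187471 rg 0.21119373136713568
[[[0,-1,0,-0.006,0,0,-1],[0,-1,0,-0.005,0,0,-1],[0,-1,1,-0.006,0,0,-1],[0,-1,0,-0.005,0,0,-1],[0,-1,0,-0.006,0,0,-1],[0,-1,0,-0.005,0,0,-1],[0,-1,0,-0.006,0,0,-1],[0,-1,0,-0.005,0,0,-1],[0,-1,1,-0.006,0,0,-1],[0,-1,0,-0.005,0,0,-1]]]
max mm 1.4142135623730951 max deg 0.34377467707849396
[0.511  0.0352 0.2466] [[ 0.0545  0.8701  0.4899]
 [ 0.9985 -0.0477 -0.0265]
 [ 0.0003  0.4906 -0.8714]]
```

View pics/p_side.png

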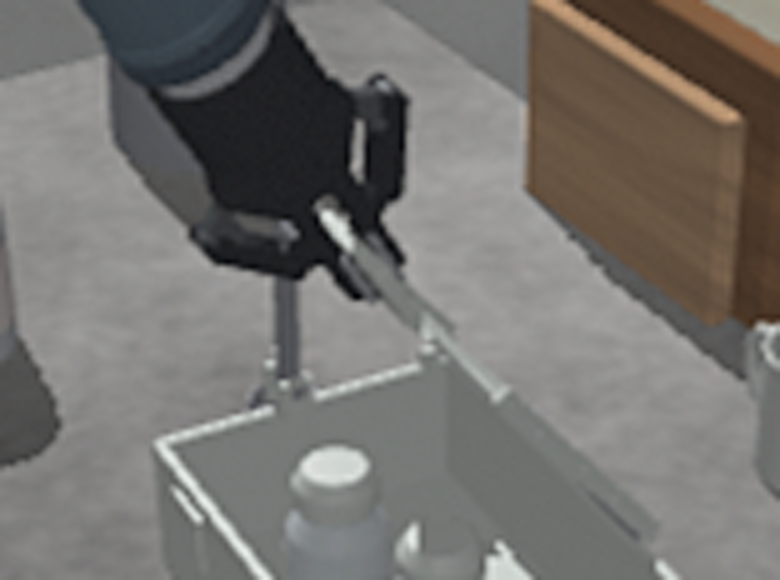

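Call:
drive_tool([
  [[0,-1,0,-0.006,0,0,-1],[0,-1,0,-0.005,0,0,-1],[0,-1,1,-0.006,0,0,-1],[0,-1,0,-0.005,0,0,-1],[0,-1,0,-0.006,0,0,-1],[0,-1,0,-0.005,0,0,-1],[0,-1,0,-0.006,0,0,-1],[0,0,0,0,0,0,-1],[0,0,0,0,0,0,-1],[0,0,0,0,0,0,-1]],
])

```text
time_s: 25.85
eef_pos: [0.5054, 0.0355, 0.2421]
tcp_rot: [1.956, 1.852, 0.523]
ft_force: [-6.9, 1.6, 6.6]
opening: 0.0095
```

```bash
python3 lid.py 0.8 6
```

```text
25.85 [-6.8522  1.6399  6.5577] [0.1043 0.4893 0.0053] 0.009501815069455619
rad 0.19245719858603552 phi 0.8616951246171058 tilt->lid t 0.8459526765036648 grasp->lid t 0.8427080494036742 rg 0.21123962039498984
[[[0,-1,0,-0.007,0,0,-1],[0,-2,0,-0.007,0,0,-1],[0,-1,1,-0.007,0,0,-1],[0,-1,0,-0.007,0,0,-1],[0,-2,0,-0.008,0,0,-1],[0,-1,0,-0.007,0,0,-1]]]
max mm 2.0 max deg 0.4583662361046586
```

The force is mainly radial, so I'll back the tool out about 2 mm along the tab. No pin contact shows in the tangential direction yet, so I keep lowering slowly.

Call:
drive_tool([
  [[0,0,-1,0,0,0,-1],[0,0,-1,0,0,0,-1],[0,-1,0,-0.006,0,0,-1],[0,0,0,0,0,0,-1],[0,-1,0,-0.006,0,0,-1],[0,0,0,0,0,0,-1],[0,-1,0,-0.006,0,0,-1],[0,0,0,0,0,0,-1],[0,0,0,0,0,0,-1],[0,0,0,0,0,0,-1]],
])

```text
time_s: 27.1
eef_pos: [0.5024, 0.0356, 0.2398]
tcp_rot: [1.948, 1.842, 0.537]
ft_force: [17.5, 2.8, -17.6]
opening: 0.0097
```

```bash
python3 lid.py 0.8 6; python3 see.py q 20,60,200 5 | head -3
python3 - <<'E'
from h import *
o=r.get_obs(); t=.83; print("tang",o['ft_force']@(np.sin(t)*ax+np.cos(t)*az),"rad",o['ft_force']@(-np.cos(t)*ax+np.sin(t)*az))
E
```

```text
27.1 [ 17.5183   2.8461 -17.5704] [ 0.1997 -0.8357  0.1966] 0.009708038156011772
rad 0.19275454591405836 phi 0.8419841268666552 tilt->lid t 0.8302663569453396 grasp->lid t 0.8233346959926836 rg 0.2115257798686577
[[[0,-1,0,-0.004,-0.001,-0.002,-1],[0,0,0,-0.004,0,0,-1],[0,-1,0,-0.004,0,0,-1],[0,-1,0,-0.004,0,0,-1],[0,-1,1,-0.003,0,0,-1],[0,0,0,-0.004,0,0,-1]]]
max mm 1.4142135623730951 max deg 0.2625622466201998
[0.5024 0.0356 0.2398] [[ 0.0555  0.8427  0.5355]
 [ 0.9985 -0.0476 -0.0284]
 [ 0.0015  0.5363 -0.844 ]]
tang 0.5997295322651359 rad -25.363296825040454
```

View pics/q_side.png

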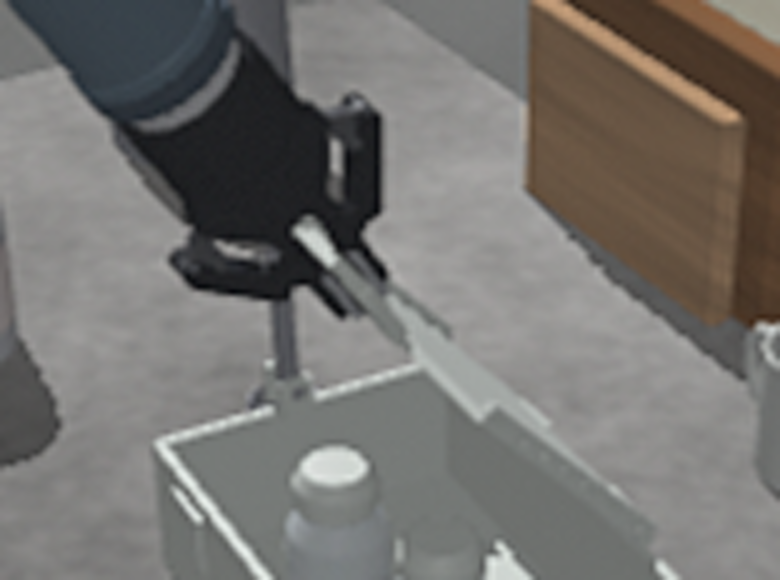

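Radial stiffness is high: 2 mm was too much. Going back 1.5 mm and lowering a little further.

Call:
drive_tool([
  [[0,0,1,0,0,0,-1],[0,0,0.5,0,0,0,-1],[0,0,0,0,0,0,-1],[0,-1,0,-0.005,0,0,-1],[0,0,0,0,0,0,-1],[0,-1,0.2,-0.005,0,0,-1],[0,0,0,0,0,0,-1],[0,0,0,0,0,0,-1],[0,0,0,0,0,0,-1],[0,0,0,0,0,0,-1]],
])

```text
time_s: 28.45
eef_pos: [0.5022, 0.0356, 0.2395]
tcp_rot: [1.938, 1.834, 0.548]
ft_force: [15.2, 2.5, -8.9]
opening: 0.0093
```

```bash
python3 lid.py 0.8 0;  python3 - <<'E'
from h import *
o=r.get_obs(); t=.83; print("tang",o['ft_force']@(np.sin(t)*ax+np.cos(t)*az),"rad",o['ft_force']@(-np.cos(t)*ax+np.sin(t)*az))
E
```

```text
28.45 [15.1654  2.5468 -8.8948] [ 0.33   -0.2838  0.2951] 0.009311928072223391
rad 0.19266652442342494 phi 0.8405525099259067 tilt->lid t 0.81670547736178 grasp->lid t 0.82083036220075 rg 0.21147054387541364
tang 5.069892328612233 rad -16.690414829559543
```

Contact with the pin: tangential force is up to 5 N and the angle has stopped at about 0.82. Relaxing the radial force, then opening.

Call:
drive_tool([
  [[0,0,1,0,0,0,-1],[0,0,0,0,0,0,-1],[0,0,0,0,0,0,-0.9],[0,0,0,0,0,0,-0.7],[0,0,0,0,0,0,-0.5],[0,0,0,0,0,0,-0.3],[0,0,0,0,0,0,0],[0,0,0,0,0,0,0.2],[0,0,0,0,0,0,0.3],[0,0,0,0,0,0,0.3]],
])

```text
time_s: 29.7
eef_pos: [0.5016, 0.0356, 0.2385]
tcp_rot: [1.939, 1.835, 0.546]
ft_force: [-1.1, -0.5, -0.2]
opening: 0.0554
```

```bash
python3 lid.py 0.8 0; python3 see.py s 20,60,200 5 | head -3
```

```text
29.7 [-1.1453 -0.5346 -0.1677] [-0.0242  0.22    0.0481] 0.055416760074163726
rad 0.19231627838309986 phi 0.8343828104204647 tilt->lid t 0.8183385533346945 grasp->lid t 0.8153783459491549 rg 0.21109953963422204
[0.5016 0.0356 0.2385] [[ 0.0547  0.8363  0.5455]
 [ 0.9985 -0.046  -0.0296]
 [ 0.0003  0.5463 -0.8376]]
```

View pics/s_side.png

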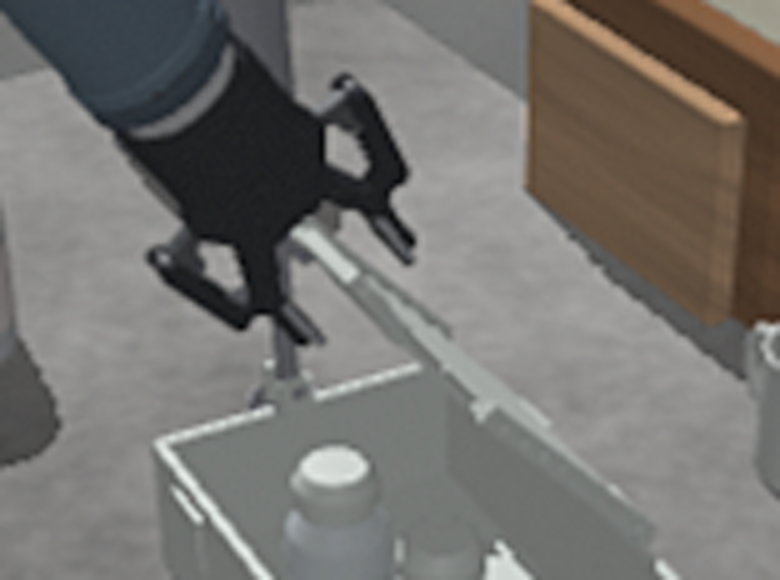

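The lid rests on the pin (pin visible at (325,215) under the lid edge), and both fingers are free of the tab. Backing straight out.

Call:
drive_tool([
  [[0,0,-5,0,0,0,0.3],[0,0,-8,0,0,0,0.3],[0,0,-10,0,0,0,0.3],[0,0,-12,0,0,0,0.3],[0,0,-15,0,0,0,0.3],[0,0,-15,0,0,0,0.3],[0,0,-15,0,0,0,0.3],[0,0,-15,0,0,0,0.3],[0,0,-10,0,0,0,0.3],[0,0,0,0,0,0,0.3]],
])

```text
time_s: 31.05
eef_pos: [0.4444, 0.0387, 0.3276]
tcp_rot: [1.937, 1.834, 0.547]
ft_force: [0.0, 0.4, 0.7]
opening: 0.0554
```

```bash
python3 lid.py 0.8 0; python3 see.py u 20,30,180 4
python3 - <<'E'
from h import *
n="side"
c=proj(n,w(Q,(20,30,180)))[0]; x0,y0=int(c[0])-97,int(c[1])-72
for t in (.75,.83,.91): print(t,[np.round((proj(n,w(Q,lidp(q,t)))[0]-[x0,y0])*4+1.5) for q in ((-185,118,3),(-185,-118,3),(-225,0,10))])
E
```

```text
31.05 [0.0407 0.3824 0.7166] [-0.0005  0.2713 -0.0106] 0.05535918133020401
rad 0.2973484715449776 phi 0.8928701743818293 tilt->lid t 0.8161420610119496 grasp->lid t 0.8655275172032183 rg 0.3162631665194208
[0.4444 0.0387 0.3276] [[ 0.0548  0.8351  0.5473]
 [ 0.9985 -0.0458 -0.0302]
 [-0.0001  0.5482 -0.8364]]
side 1.4 [array([288., 319.]), array([305., 187.]), array([332., 214.])]
side 1.5 [array([288., 319.]), array([291., 189.]), array([318., 216.])]
side 1.57 [array([288., 319.]), array([281., 191.]), array([308., 218.])]
side 1.6 [array([288., 319.]), array([277., 192.]), array([304., 219.])]
top 1.4 [array([257., 348.]), array([239., 295.]), array([299., 297.])]
top 1.5 [array([257., 348.]), array([238., 309.]), array([298., 311.])]
top 1.57 [array([257., 348.]), array([237., 319.]), array([297., 321.])]
top 1.6 [array([257., 348.]), array([237., 323.]), array([297., 325.])]
0.75 [array([265., 197.]), array([429., 366.]), array([306., 242.])]
0.83 [array([278., 181.]), array([445., 348.]), array([324., 221.])]
0.91 [array([292., 165.]), array([462., 330.]), array([344., 200.])]
```

View pics/u_side.png

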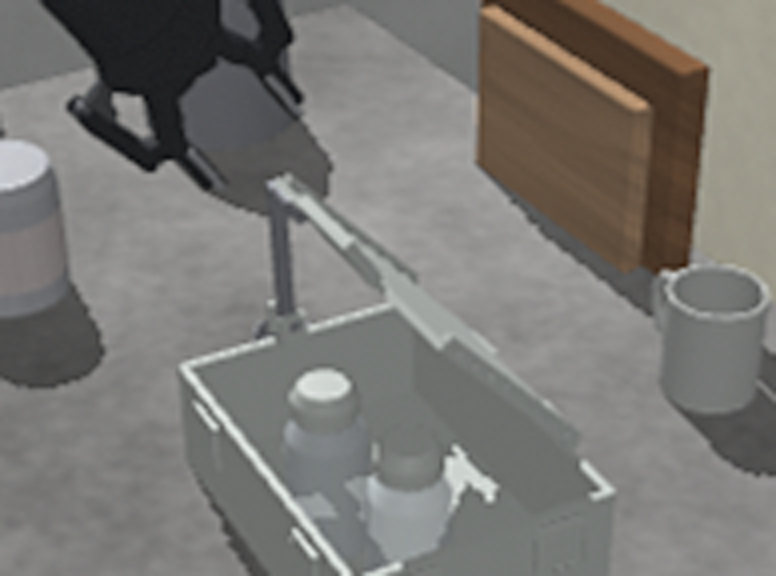

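View pics/u_top.png

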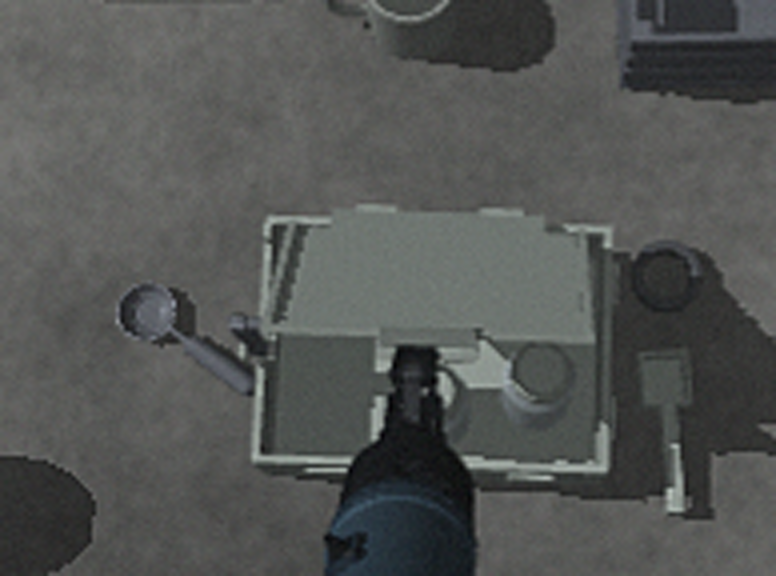

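The lid sits at 0.83: its corners are at (280,180) and (445,345), against (278,181) and (445,348) predicted. The stay is upright, the bottles are standing, and the gripper is clear. Handing in.

```bash
python3 -c "
from plant import r
print(r.hand_in(), r.get_obs()['time_s'])"
```

```text
the job is handed in; nothing more can be done
the job is handed in; nothing more can be done
```

The stay is up and the lid is propped half open on its cross pin. I let go, backed the gripper about 11 cm away and handed in at about 31 s. The hand-in reports no verdict.

**What I did:**
- **Stay:** I pinched it and swung it up. Near 1.39 rad the wrist reached its joint limits and the fingers slid off the bar upward. I pushed the stay the rest of the way to about 1.55 rad with the shut fingers, while the lid was still fully open.
- **Lid:** I pinched the tab, swung the lid over at about 0.25 rad/s and lowered it. When it met the pin, the upward force rose to about 5 N and the angle stopped changing, so I opened the gripper.

**Last checks:**
- **Lid:** in the side picture its corners match a lid at 0.83 rad to within about 1 pixel.
- **Stay:** it looks upright, though the lid partly hid it, so my last measurement is the 1.55 rad from before the lid came over.
- **Surroundings:** both bottles are standing. The scoop, teaspoon and collar look unmoved, checked by eye only; I didn't check the food box and tin at the end.
- **Gripper:** it is clear, with no contact force showing.

**Off plan:**
- The bar pulled on the gripper with about 24 N shortly before it slipped off.
- While lowering the lid I backed the tool out too far along the tab, which gave a brief pull of about 25 N before I corrected it. I saw no lasting effect.

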